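# Lock out the wax cutter, unload it, sweep its plate and power it up again

### The job

Clear the wax cut-off station: first pull the red toggle's bat out past its lock and flip it to the red OFF mark so it locks there, then lay every large wax blank from the plate flat on the plywood board, and after that sweep all the small offcuts across the plate into the black catch pan with the scraper block (do not lift the offcuts). Stand the scraper back flat in its grey tray, and last of all pull the toggle and flip it back to locked ON at the green mark. Keep the scraper off the plate while the power is on, and leave the black loupe, the brown polishing bar and the hardwood block where they are.

Things in the scene. Friction and masses are not known exactly. Their poses are not given: they have to be found in the camera images.
- switch_box: fixed grey switch box, 70 (x) x 60 (y) x 40 mm high, with a pull-to-unlock toggle on top; origin at the centre of its underside, z up. The bat swings in the box's x-z plane about a pivot line parallel to the box's y axis, 40 mm above the origin. Green mark at the -x end = ON, red mark at the +x end = OFF.
- power_bat (a joint): swing of the bat, rad: 0 = ON (leaning 0.40 rad from vertical to the box's -x, the green mark), 0.40 = upright, 0.80 = OFF (leaning 0.40 rad to the box's +x, the red mark). Ridges stop it at about 0.06 and 0.74 unless the bat is pulled out; it stays where it is left, with a little friction
- bat_pull (a joint): how far the bat is pulled out along its own axis, m: 0 = seated (locked), 0.012 = fully out. A spring draws it back (4 N at 0, 8 N fully out). The lock pin clears the ridge when it is out 0.009 or more; let go between the ends, the pin rests on top of the ridge (about 0.007 out) and is not locked
- bat_grip (a point): centre of the red grip on the end of the bat: a short cylinder 18 mm in diameter whose axis (16 mm long, flat ends) lies along the point's y = the pivot line; below it is a 7 mm stem. 68 mm from the pivot when seated; point z points outward along the bat. Pinch it across the flat ends; it can turn between the fingers while the bat swings
- station: fixed wax cut-off station; origin on the bench under the plate's centre. Steel plate 150 (x) x 184 (y) mm, top 24 mm up, open at its +y edge; lips 8 mm higher along its -x, +x and -y edges (inner faces at x = +-75, y = -92 mm). Beyond the +y edge lies the black catch pan. A cutter head 90 mm high stands behind, at x = 107 to 145 mm, y = -60 to 105 mm
- pan (a point): centre of the catch pan's inner floor, 6 mm above the bench, at y = +132 mm of the station; axes as the station's. The pan is 150 (x) x 80 (y) mm inside, from the plate's +y edge (at y = -40 mm of this point) to its far wall; its rim is 18 mm above the bench, 6 mm below the plate's top
- scraper: scraper block 100 (x) x 36 (y) x 54 mm high, loose, 0.22 kg: black rubber foot 14 mm high, aluminium plate to 21 mm and on it a light wooden grip 75 (x) x 20 (y) mm reaching from 20 to 54 mm height; origin at the centre of its underside, z up. It is held by the grip across its 20 mm, and pushes with its long 100 mm sides
- scraper_tray: the scraper's fixed grey parking tray, 132 (x) x 72 (y) x 14 mm high, walls and floor 4 mm; origin at the centre of its underside; the scraper starts in it
- blank_board: fixed plywood board 115 (x) x 165 (y) x 12 mm high; origin at the centre of its underside
- loupe: small black eyeglass loupe, 39 x 21 x 21 mm, bystander; origin under its centre
- polish_bar: brown bar of polishing compound, half in a white wrapper, 102 x 40 x 33 mm, bystander; origin under its centre
- oak_block: brown hardwood block, 45 (x) x 105 (y) x 24 mm high, bystander; origin under its centre
- blank1: green wax blank, 37 (x) x 53 (y) x 24 mm high, 45 g, loose, flat on the plate; origin at the centre of its underside, z up. One or both are present
- blank2: green wax blank, 37 (x) x 53 (y) x 24 mm high, 45 g, loose, flat on the plate; origin at the centre of its underside, z up. One or both are present
- chip1: green wax offcut, 20 (x) x 14 (y) x 8 mm, loose, on the plate; origin at the centre of its underside. Three to five of the five are present
- chip2: green wax offcut, 20 (x) x 14 (y) x 8 mm, loose, on the plate; origin at the centre of its underside. Three to five of the five are present
- chip3: green wax offcut, 20 (x) x 14 (y) x 8 mm, loose, on the plate; origin at the centre of its underside. Three to five of the five are present
- chip4: green wax offcut, 20 (x) x 14 (y) x 8 mm, loose, on the plate; origin at the centre of its underside. Three to five of the five are present
- chip5: green wax offcut, 20 (x) x 14 (y) x 8 mm, loose, on the plate; origin at the centre of its underside. Three to five of the five are present

How it is judged:
On the way, in this order (a step that is already met when the one before it is completed fails the run):
1. the toggle is locked in OFF, bat seated (value of joint power_bat above 0.7 rad and value of joint bat_pull below 0.003 m), for 0.2 s.
2. every blank lies released and flat on the board, power still locked off (all of step 1 and x of blank1 in the frame of blank_board between -0.055 and 0.055 m and y of blank1 in the frame of blank_board between -0.08 and 0.08 m and z of blank1 in the frame of blank_board between 0.008 and 0.018 m and angle between each of blank1, blank2's own z axis and vertical below 0.12 rad and linear speed of each of blank1, blank2 below 0.03 m/s and contact force between the fingers and blank1 below 0.1 N and x of blank2 in the frame of blank_board between -0.055 and 0.055 m and y of blank2 in the frame of blank_board between -0.08 and 0.08 m and z of blank2 in the frame of blank_board between 0.008 and 0.018 m and contact force between the fingers and blank2 below 0.1 N), for 0.2 s.
3. every offcut is in the catch pan, power still locked off (all of step 1 and ((y of chip1 in the frame of station above 0.086 m and z of chip1 in the frame of station below 0.021 m) or (y of chip1 in the frame of station above 0.104 m and z of chip1 in the frame of station below 0.04 m)) and y of each of chip1, chip2, chip3, chip4, chip5 in the frame of station below 0.174 m and x of chip1 in the frame of station between -0.077 and 0.077 m and ((y of chip2 in the frame of station above 0.086 m and z of chip2 in the frame of station below 0.021 m) or (y of chip2 in the frame of station above 0.104 m and z of chip2 in the frame of station below 0.04 m)) and x of chip2 in the frame of station between -0.077 and 0.077 m and ((y of chip3 in the frame of station above 0.086 m and z of chip3 in the frame of station below 0.021 m) or (y of chip3 in the frame of station above 0.104 m and z of chip3 in the frame of station below 0.04 m)) and x of chip3 in the frame of station between -0.077 and 0.077 m and ((y of chip4 in the frame of station above 0.086 m and z of chip4 in the frame of station below 0.021 m) or (y of chip4 in the frame of station above 0.104 m and z of chip4 in the frame of station below 0.04 m)) and x of chip4 in the frame of station between -0.077 and 0.077 m and ((y of chip5 in the frame of station above 0.086 m and z of chip5 in the frame of station below 0.021 m) or (y of chip5 in the frame of station above 0.104 m and z of chip5 in the frame of station below 0.04 m)) and x of chip5 in the frame of station between -0.077 and 0.077 m), for 0.2 s.
4. the scraper stands released in its tray, power still locked off (all of step 1 and x of scraper in the frame of scraper_tray between -0.022 and 0.022 m and y of scraper in the frame of scraper_tray between -0.02 and 0.02 m and z of scraper in the frame of scraper_tray below 0.009 m and angle between scraper's own z axis and vertical below 0.1 rad and linear speed of scraper below 0.03 m/s and contact force between the fingers and scraper below 0.1 N), for 0.2 s.
5. the toggle is locked in ON, bat seated (value of joint power_bat below 0.1 rad and value of joint bat_pull below 0.003 m), for 0.2 s.
At the end, for the whole second after the job is handed in: toggle locked ON (under 0.10 rad, pulled out under 3 mm); each blank released flat on the board (tilt under 0.12 rad, centre 2.5 mm inside its edges); each offcut's centre in the pan, clear of the plate; scraper released, flat on its tray's floor (tilt under 0.1 rad) (all of step 5 and x of blank1 in the frame of blank_board between -0.055 and 0.055 m and y of blank1 in the frame of blank_board between -0.08 and 0.08 m and z of blank1 in the frame of blank_board between 0.008 and 0.018 m and angle between each of blank1, blank2's own z axis and vertical below 0.12 rad and linear speed of each of blank1, blank2, scraper below 0.03 m/s and contact force between the fingers and blank1 below 0.1 N and x of blank2 in the frame of blank_board between -0.055 and 0.055 m and y of blank2 in the frame of blank_board between -0.08 and 0.08 m and z of blank2 in the frame of blank_board between 0.008 and 0.018 m and contact force between the fingers and blank2 below 0.1 N and ((y of chip1 in the frame of station above 0.086 m and z of chip1 in the frame of station below 0.021 m) or (y of chip1 in the frame of station above 0.104 m and z of chip1 in the frame of station below 0.04 m)) and y of each of chip1, chip2, chip3, chip4, chip5 in the frame of station below 0.174 m and x of chip1 in the frame of station between -0.077 and 0.077 m and ((y of chip2 in the frame of station above 0.086 m and z of chip2 in the frame of station below 0.021 m) or (y of chip2 in the frame of station above 0.104 m and z of chip2 in the frame of station below 0.04 m)) and x of chip2 in the frame of station between -0.077 and 0.077 m and ((y of chip3 in the frame of station above 0.086 m and z of chip3 in the frame of station below 0.021 m) or (y of chip3 in the frame of station above 0.104 m and z of chip3 in the frame of station below 0.04 m)) and x of chip3 in the frame of station between -0.077 and 0.077 m and ((y of chip4 in the frame of station above 0.086 m and z of chip4 in the frame of station below 0.021 m) or (y of chip4 in the frame of station above 0.104 m and z of chip4 in the frame of station below 0.04 m)) and x of chip4 in the frame of station between -0.077 and 0.077 m and ((y of chip5 in the frame of station above 0.086 m and z of chip5 in the frame of station below 0.021 m) or (y of chip5 in the frame of station above 0.104 m and z of chip5 in the frame of station below 0.04 m)) and x of chip5 in the frame of station between -0.077 and 0.077 m and x of scraper in the frame of scraper_tray between -0.022 and 0.022 m and y of scraper in the frame of scraper_tray between -0.02 and 0.02 m and z of scraper in the frame of scraper_tray below 0.009 m and angle between scraper's own z axis and vertical below 0.1 rad and contact force between the fingers and scraper below 0.1 N); the robot touches nothing.
It fails at once if an offcut is lifted more than 36 mm above the plate (height (world z) of any of chip1, chip2, chip3, chip4, chip5 above 0.06 m).
It fails at once if the scraper is over the plate, low down, while the power is not off (value of joint power_bat below 0.5 rad and x of scraper in the frame of station between -0.075 and 0.075 m and y of scraper in the frame of station between -0.09 and 0.09 m and z of scraper in the frame of station below 0.06 m).
It fails at once if the loupe, polishing bar or hardwood block are pushed more than 30 mm (distance of any of loupe, polish_bar, oak_block from where it was at the start of the episode above 0.03 m).
Of blank1, blank2 only 1 to 2 are there at a start; the rules pass over those that are not, and their reading is None.
Of chip1, chip2, chip3, chip4, chip5 only 3 to 5 are there at a start; the rules pass over those that are not, and their reading is None.
At some moment in a run one of blank1, blank2 may be knocked a few centimetres aside while the robot is not near it.
Once in a run the grip may slacken for a moment while it holds something.
It also fails if it takes over 200 s, if anything falls off the work surface, if the arm or the gripper's body presses on something with over 40 N, if the wrist force passes 120 N, or if a joint passes its speed limit or range.

### The arm

A 6-joint arm with a two-finger parallel gripper is mounted at the origin on a cart in front of the work surface, level with it; the furniture and walls round the work are solid. World frame = base frame: x ahead of the robot, y to its left, z up, the work surface at z = 0. Lengths are in m, angles in rad, forces in N, time in s.
With the tool pointing down it reaches from about 0.35 to 0.725 m from the base axis. Payload 4.3 kg.
Tool frame: the origin (TCP) lies between the finger pads; the fingertips stand 19 mm ahead of it and the grasp point (between the pads) is the TCP; y points along the fingers, x is the direction in which the jaws open and shut, and the axes are right-handed (so a half turn about y gives the same grasp; the last joint's range is limited). The gripper opens to 85 mm and grips with 20 to 120 N. Pads are 22 mm wide; open, the fingers measure 114 mm over their backs; the gripper's body (76 mm by 85 mm) begins 54 mm behind the grasp point. The pads swing forward as they close: fully open they stand 13 mm farther back than shut.
Start: joints at [-1.249, 0.377, 0.081, 1.274, 0, 1.46], TCP at [0.241, -0.522, 0.226] pointing down, gripper open.
Joint ranges: [-2.72, 2.72], [-0.84, 1.66], [-1.02, 1.22], [-1.77, 2.12], [-1.37, 1.28], [-3.14, 3.14]. Speed limits (rad/s): [2.57, 2.57, 3.14, 3.14, 3.14, 3.14].

### API

Orientations are given as a unit quaternion [x, y, z, w].
In Python, from station import ctrl gives the robot as it stands. The module is installed in compiled form; this text tells all that it offers.
- The arm moves only by the tool apply_moves, never from a script. Its argument "increments" is a list of rows, each an object with "xyz": the shift along the tool's x, y, z each as a share of 15 cm, from -1 to 1, a list of three; "rotation": the turn, a rotation vector about the tool's x, y, z each as a share of pi/4 rad, from -1 to 1, a list of three; "fingers": the gripper command: -1 is fully open, 1 is shut, values between are in proportion. A call has exactly 5 rows; each row is the pose to reach, as a shift and turn from the pose commanded when the call began, along the tool's axes at that moment; what a row does not reach only later rows make up. A row lasts 1/8 s, in which the tool goes at most 62.5 mm and 10.7 degrees, less where a joint would pass 70% of its speed; a pose out of reach is approached as far as the arm can. A call with a number of a shift or a turn outside -1 to 1 is refused whole. A call with a gripper value outside its range is refused whole. The fingers move at their own pace and stop on an object; "grip_force" is the grip in N (left out, the last holds). Time passes only in rows, so rows that repeat a pose let the fingers close, or fill a call up. It gives the time, the measured TCP pose, the force and the opening at its end, in the units of the state.
- ctrl.state(): the state, without advancing time (a new reading comes with each control period).
- ctrl.get_image(name): name is "scene" or "side" or "wrist"; returns (picture, depth): 400x640x3 uint8, red, green, blue; 400x640 float32, m along the optical axis (not along the pixel's ray), 0 where there is no reading.
- ctrl.camera_params(name): a dict with "vertical_fov" (degrees; the focal length in pixels is half the picture's height over the tangent of half this angle, whatever the lens; pixels are square), "cx", "cy" (the principal point, pixels), "k1" (the pictures are not rectified: a ray, as slopes to the right and down, at radius r is drawn at 1 + k1 r^2 times it, then the intrinsics apply), "position" and "attitude" of the camera in the world. Camera axes: x right, y down, z forward; pixel columns grow to the right and rows downward; lengths in m; the calibration is good to about 2 mm. A picture is of the moment at which its call begins: read the wrist's pose just before it. camera_params takes no time and is no camera call; for the wrist camera it gives the pose at the moment of the call.
- ctrl.finish_job(): hands the job in, once; it reports no verdict.
The state is a dict: "clock": time; "joint_pos": joint angles; "qd": joint speeds; "joint_efforts": joint torques, N m; "eef_pos": TCP position; "tcp_rot": TCP orientation; "force": force on the tool from outside, world axes, zero at the start; "wrist_torque": the same for the moment, N m; "finger_gap": opening from 0.0 (shut) to 1.0 (fully open).
Only numpy, scipy, OpenCV 4.12 (cv2) and the standard library are available. Lean on these libraries where they do the work, as an engineer would, in place of code of your own. Each camera call takes 0.05 s, during which the arm holds its last target.

## Working session

There is one attempt and no reset: what is moved stays moved. The work goes in short steps, Python scripts to look and compute and a tool call to move; the robot and the scene stay as the last step left them, time stands still between calls to the robot, and variables do not carry over. Pictures are saved under pics/ and viewed, and the job is handed in when it is done.

Besides the shell and the picture viewer there is one more tool, called after "Emit:" as a command line: name --argument value ..., lists and objects as JSON in quotes. apply_moves: Moves the arm, as the interface text tells. Shift numbers are shares of 15 cm and turn numbers shares of pi/4 rad, none past 1 either way. Its arguments: {"type":"object","properties":{"increments":{"type":"array","items":{"type":"object","properties":{"xyz":{"type":"array","items":{"type":"number","minimum":-1,"maximum":1}},"rotation":{"type":"array","items":{"type":"number","minimum":-1,"maximum":1}},"fingers":{"type":"number"}}}},"grip_force":{"type":"number"}},"required":["increments"]}

```bash
mkdir -p pics; cat > h.py <<'E'
import numpy as np, cv2
from scipy.spatial.transform import Rotation as R
from station import ctrl
def K(p): 
    f=200/np.tan(np.radians(p["vertical_fov"])/2); return f
def Rc(p):
    a=np.array(p["attitude"]); return a if a.shape==(3,3) else R.from_quat(a).as_matrix()
def pts(p,uv):
    uv=np.atleast_2d(np.array(uv,float)); f=K(p); d=(uv-[p["cx"],p["cy"]])/f
    s=d.copy()
    for _ in range(20): s=d/(1+p["k1"]*(s**2).sum(1,keepdims=True))
    return np.c_[s,np.ones(len(s))]@Rc(p).T
def plane(p,uv,z):
    r=pts(p,uv); o=np.array(p["position"]); t=(z-o[2])/r[:,2]; return o+r*t[:,None]
def deep(p,uv,D):
    uv=np.atleast_2d(uv); r=pts(p,uv); z=np.array([D[int(v),int(u)] for u,v in uv]); return np.array(p["position"])+r*z[:,None]
def cloud(p,D):
    v,u=np.mgrid[0:400,0:640]; r=pts(p,np.c_[u.ravel(),v.ravel()]); P=np.array(p["position"])+r*D.reshape(-1,1); P[D.ravel()==0]=np.nan
    return P.reshape(400,640,3)
def proj(p,X):
    X=(np.atleast_2d(X)-np.array(p["position"]))@Rc(p); s=X[:,:2]/X[:,2:]; s=s*(1+p["k1"]*(s**2).sum(1,keepdims=True)); return s*K(p)+[p["cx"],p["cy"]]
def grab(n,name):
    p=ctrl.camera_params(n); im,D=ctrl.get_image(n); cv2.imwrite(f"pics/{name}.png",im[:,:,::-1]); np.savez(f"pics/{name}.npz",im=im,D=D); 
    import pickle; pickle.dump(p,open(f"pics/{name}.pkl","wb")); return p,im,D
def load(name):
    import pickle; z=np.load(f"pics/{name}.npz"); return pickle.load(open(f"pics/{name}.pkl","rb")),z["im"],z["D"]
E
python3 - <<'E'
from h import *
s=ctrl.state(); print({k:np.round(v,3) for k,v in s.items()})
for n in ("scene","side","wrist"):
    p,im,D=grab(n,n+"0"); print(n,p)
E
```

```text
{'clock': np.float64(0.0), 'joint_pos': array([-1.249,  0.378,  0.08 ,  1.274,  0.   ,  1.46 ]), 'qd': array([ 0.   ,  0.   ,  0.001,  0.   , -0.001,  0.002]), 'joint_efforts': array([ 1.0000e-03, -4.6360e+01,  2.6988e+01,  2.1000e-02,  0.0000e+00,
        0.0000e+00]), 'eef_pos': array([ 0.24 , -0.522,  0.225]), 'tcp_rot': array([-0.595,  0.382, -0.381,  0.596]), 'force': array([-0.263, -0.081,  0.383]), 'wrist_torque': array([ 0.006,  0.002, -0.003]), 'finger_gap': np.float64(1.001)}
scene {'vertical_fov': 55.15361347437044, 'cx': 321.96772352094615, 'cy': 203.1653470191966, 'k1': -0.03642668323365988, 'position': array([-0.12635233, -0.24907393,  0.58403245]), 'attitude': array([ 0.77232806, -0.4032474 ,  0.23549354, -0.43063174])}
side {'vertical_fov': 56.49062181068313, 'cx': 323.20055607774214, 'cy': 199.948428736145, 'k1': -0.06927575595983868, 'position': array([ 0.16502022, -0.43604472,  0.57216805]), 'attitude': array([ 0.84922151, -0.24733899,  0.12710809, -0.44887613])}
wrist {'vertical_fov': 64.29225171945764, 'cx': 320.6932645601697, 'cy': 204.60715530227347, 'k1': -0.06479283532391825, 'position': array([ 0.30674277, -0.49120995,  0.37364331]), 'attitude': array([ 0.83318611, -0.5334701 , -0.07906618,  0.12230738])}
```

View pics/scene0.png

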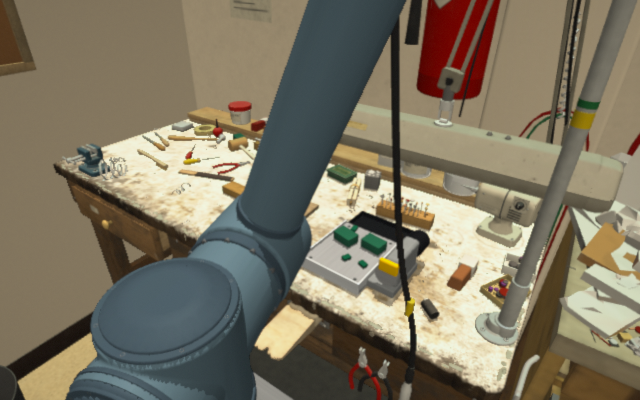

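View pics/side0.png

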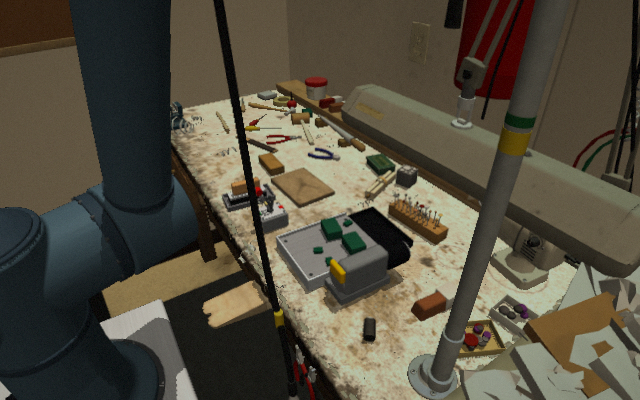

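View pics/wrist0.png

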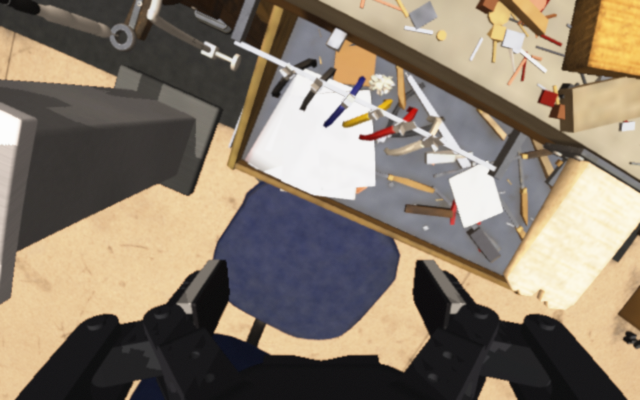

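```bash
python3 - <<'E'
from h import *
p,im,D=load("side0")
c=im[140:310,200:440,::-1]; cv2.imwrite("pics/sz.png",cv2.resize(c,None,fx=3.3,fy=3.3,interpolation=cv2.INTER_CUBIC))
for n,uv in dict(blankA=(332,230),blankB=(354,242),chip1=(349,223),chip2=(319,250),plateL=(279,240),scr=(240,185),box=(270,215),board=(303,187),pan=(375,225),head=(360,270),yel=(338,272),loupe=(369,330),oak=(271,163),bar=(430,305)).items():
    print(n,deep(p,[uv],D).round(3), p["position"].round(2))
E
```

```text
blankA [[0.524 0.102 0.048]] [ 0.17 -0.44  0.57]
blankB [[0.541 0.041 0.049]] [ 0.17 -0.44  0.57]
chip1 [[0.585 0.12  0.03 ]] [ 0.17 -0.44  0.57]
chip2 [[0.474 0.076 0.033]] [ 0.17 -0.44  0.57]
plateL [[0.417 0.153 0.032]] [ 0.17 -0.44  0.57]
scr [[0.421 0.387 0.052]] [ 0.17 -0.44  0.57]
box [[0.436 0.238 0.04 ]] [ 0.17 -0.44  0.57]
board [[0.584 0.34  0.014]] [ 0.17 -0.44  0.57]
pan [[0.654 0.105 0.005]] [ 0.17 -0.44  0.57]
head [[ 0.484 -0.054  0.077]] [ 0.17 -0.44  0.57]
yel [[ 0.441 -0.044  0.087]] [ 0.17 -0.44  0.57]
loupe [[ 0.445 -0.137  0.022]] [ 0.17 -0.44  0.57]
oak [[0.564 0.502 0.022]] [ 0.17 -0.44  0.57]
bar [[ 0.57  -0.158  0.027]] [ 0.17 -0.44  0.57]
```

View pics/sz.png

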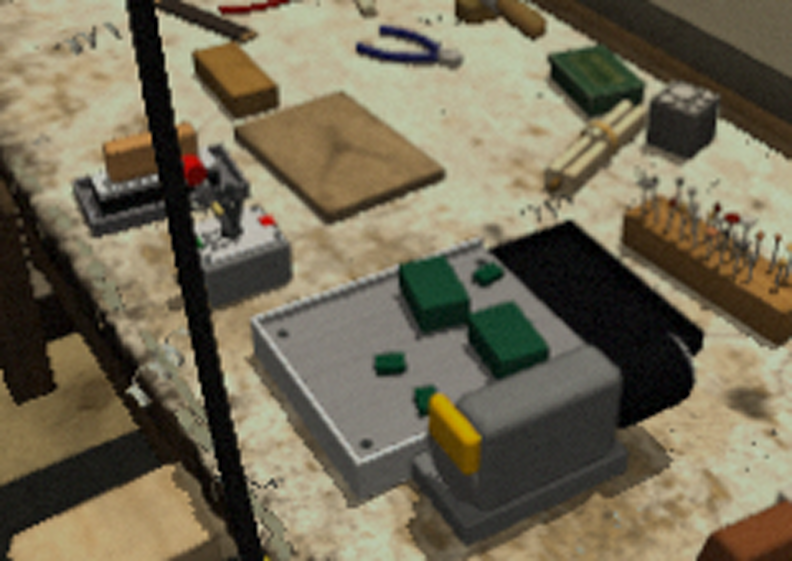

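```bash
cat >> h.py <<'E'
def plan(pos,Rt=None,pr=True):
    s=ctrl.state(); Rm=R.from_quat(s["tcp_rot"]); d=Rm.inv().apply(np.array(pos)-s["eef_pos"])/0.15
    rv=np.zeros(3) if Rt is None else (Rm.inv()*Rt).as_rotvec()/(np.pi/4)
    if pr: print("at",s["eef_pos"].round(4),"xyz",d.round(3),"rot",rv.round(3),"gap",round(float(s["finger_gap"]),3),"F",s["force"].round(1),"t",round(float(s["clock"]),1))
    return d,rv
def Rdown(yaw):
    # jaw axis x at yaw in world xy, approach (tool y) down
    x=np.array([np.cos(yaw),np.sin(yaw),0]); y=np.array([0,0,-1.]); z=np.cross(x,y); return R.from_matrix(np.c_[x,y,z])
E
python3 - <<'E'
from h import *
s=ctrl.state(); M=R.from_quat(s["tcp_rot"]).as_matrix(); print(M.round(3))
for cam,uvs in (("side0",[(222,20),(245,170),(275,300),(290,360),(530,60),(460,270),(433,375)]),("scene0",[(396,60),(402,200),(410,330),(600,50),(540,220),(500,325),(450,80)])):
    p,im,D=load(cam)
    for uv in uvs: print(cam,uv,deep(p,[uv],D).round(3))
p=ctrl.camera_params("wrist"); print(M.T@(p["position"]-s["eef_pos"]), M.T@Rc(p))
E
```

```text
[[ 0.418 -0.001  0.908]
 [-0.908  0.001  0.418]
 [-0.002 -1.     0.   ]]
side0 (222, 20) [[ 0.284 -0.073  0.52 ]]
side0 (245, 170) [[ 0.281 -0.091  0.37 ]]
side0 (275, 300) [[ 0.282 -0.13   0.196]]
side0 (290, 360) [[ 0.283 -0.157  0.096]]
side0 (530, 60) [[ 0.474 -0.265  0.499]]
side0 (460, 270) [[ 0.714 -0.111 -0.001]]
side0 (433, 375) [[ 0.469 -0.263  0.035]]
scene0 (396, 60) [[ 0.282 -0.07   0.503]]
scene0 (402, 200) [[0.743 0.069 0.054]]
scene0 (410, 330) [[ 0.275 -0.144  0.126]]
scene0 (600, 50) [[ 0.474 -0.256  0.513]]
scene0 (540, 220) [[-0.126 -0.249  0.584]]
scene0 (500, 325) [[ 0.465 -0.257  0.031]]
scene0 (450, 80) [[ 0.748 -0.     0.386]]
[-0.00018932 -0.1482792   0.07296467] [[ 9.99999820e-01 -3.47744685e-04  4.88429309e-04]
 [-5.67954992e-04 -2.88347407e-01  9.57525692e-01]
 [-1.92137146e-04 -9.57525797e-01 -2.88347552e-01]]
```

```bash
python3 - <<'E'
from h import *
plan([0.168,-0.363,0.32])
E
```

```text
at [ 0.2405 -0.5217  0.2255] xyz [-1.164 -0.628  0.004] rot [0. 0. 0.] gap 1.0 F [-0.1 -0.1  0.1] t 0.1
```

Emit:
apply_moves --increments '[{"xyz": [-0.2, -0.3, 0], "rotation": [0, 0, 0], "fingers": -1}, {"xyz": [-0.5, -0.6, 0], "rotation": [0, 0, 0], "fingers": -1}, {"xyz": [-0.8, -0.6, 0], "rotation": [0, 0, 0], "fingers": -1}, {"xyz": [-1, -0.6, 0], "rotation": [0, 0, 0], "fingers": -1}, {"xyz": [-1, -0.6, 0], "rotation": [0, 0, 0], "fingers": -1}]'

```text
clock: 0.78
eef_pos: [0.1773, -0.3842, 0.3166]
tcp_rot: [0.595, -0.381, 0.381, -0.595]
force: [0.1, 0.1, 1.2]
finger_gap: 1.003
```

```bash
python3 - <<'E'
from h import *
s=ctrl.state(); print({k:np.round(v,3) for k,v in s.items()})
p,im,D=grab("scene","scene1"); p,im,D=grab("side","side1")
E
```

```text
{'clock': np.float64(0.775), 'joint_pos': array([-1.289,  0.057, -0.096,  1.418, -0.   ,  1.421]), 'qd': array([ 0.002,  0.05 ,  0.043, -0.028,  0.003,  0.002]), 'joint_efforts': array([ 1.7000e-02, -3.1507e+01,  2.6677e+01,  4.5100e-01, -2.2000e-02,
       -1.7000e-02]), 'eef_pos': array([ 0.177, -0.384,  0.317]), 'tcp_rot': array([ 0.595, -0.381,  0.381, -0.595]), 'force': array([0.119, 0.133, 1.169]), 'wrist_torque': array([-0.012,  0.001,  0.042]), 'finger_gap': np.float64(1.003)}
```

View pics/scene1.png

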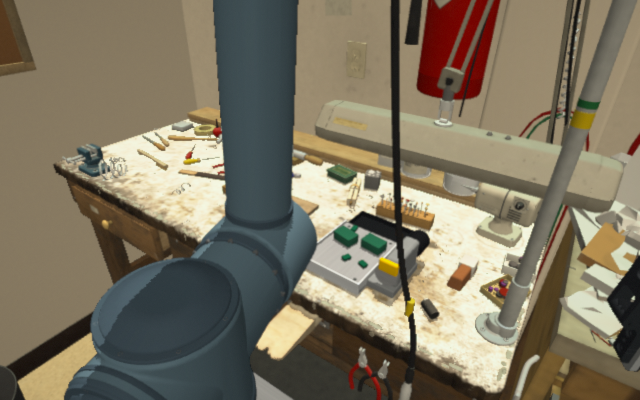

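View pics/side1.png

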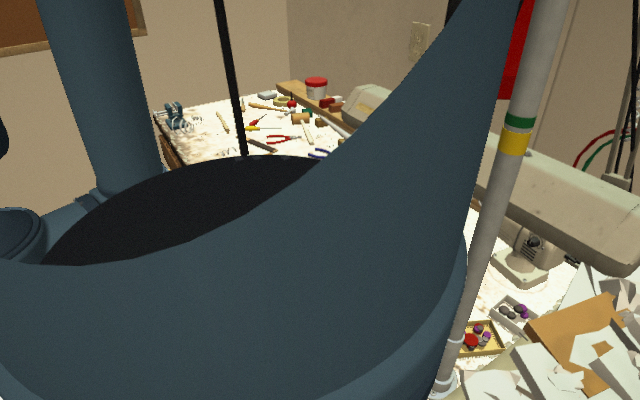

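Emit:
apply_moves --increments '[{"xyz": [-0.2, -0.15, 0], "rotation": [0, 0, 0], "fingers": -1}, {"xyz": [-0.4, -0.3, 0], "rotation": [0, 0, 0], "fingers": -1}, {"xyz": [-0.6, -0.4, 0], "rotation": [0, 0, 0], "fingers": -1}, {"xyz": [-0.6, -0.4, 0], "rotation": [0, 0, 0], "fingers": -1}, {"xyz": [-0.6, -0.4, 0], "rotation": [0, 0, 0], "fingers": -1}]'

```text
clock: 1.5
eef_pos: [0.1406, -0.3054, 0.3757]
tcp_rot: [0.596, -0.381, 0.381, -0.595]
force: [-0.1, 0.1, -0.5]
finger_gap: 0.997
```

```bash
python3 - <<'E'
from h import *
s=ctrl.state(); print({k:np.round(v,3) for k,v in s.items()})
p,im,D=grab("scene","scene2"); p,im,D=grab("side","side2")
E
```

```text
{'clock': np.float64(1.5), 'joint_pos': array([-1.329, -0.107, -0.101,  1.576,  0.   ,  1.381]), 'qd': array([ 0.002,  0.012, -0.009,  0.001, -0.001, -0.001]), 'joint_efforts': array([ 1.8000e-02, -2.2125e+01,  2.6933e+01,  1.5300e-01, -2.0000e-03,
        0.0000e+00]), 'eef_pos': array([ 0.141, -0.305,  0.376]), 'tcp_rot': array([ 0.596, -0.381,  0.381, -0.595]), 'force': array([-0.138,  0.1  , -0.516]), 'wrist_torque': array([-0.037, -0.003,  0.018]), 'finger_gap': np.float64(0.997)}
```

View pics/scene2.png

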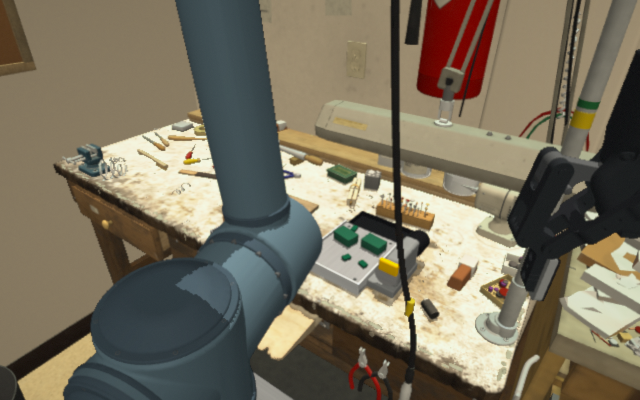

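View pics/side2.png

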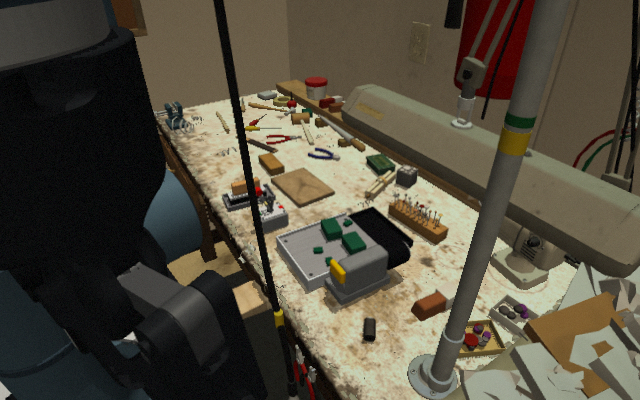

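Emit:
apply_moves --increments '[{"xyz": [-0.2, 0, 0], "rotation": [0, 0, 0], "fingers": -1}, {"xyz": [-0.4, 0, 0], "rotation": [0, 0, 0], "fingers": -1}, {"xyz": [-0.6, 0, 0], "rotation": [0, 0, 0], "fingers": -1}, {"xyz": [-0.8, 0, 0], "rotation": [0, 0, 0], "fingers": -1}, {"xyz": [-0.8, 0, 0], "rotation": [0, 0, 0], "fingers": -1}]'

```text
clock: 2.22
eef_pos: [0.0898, -0.1947, 0.376]
tcp_rot: [-0.595, 0.382, -0.382, 0.595]
force: [-0.2, 0.3, -0.2]
finger_gap: 0.999
```

```bash
python3 - <<'E'
from h import *
s=ctrl.state(); print({k:np.round(v,3) for k,v in s.items()})
p,im,D=grab("scene","scene3"); p,im,D=grab("side","side3")
cv2.imwrite("pics/c3.png",np.hstack([cv2.imread("pics/scene3.png"),cv2.imread("pics/side3.png")])[:, :, :][:, ::1][::1][:, :])
a=cv2.imread("pics/c3.png"); cv2.imwrite("pics/c3.png",cv2.resize(a,(800,250)))
E
```

```text
{'clock': np.float64(2.225), 'joint_pos': array([-1.439, -0.352, -0.273,  1.65 ,  0.   ,  1.272]), 'qd': array([ 0.011,  0.037,  0.019, -0.04 ,  0.006,  0.008]), 'joint_efforts': array([-0.097, -9.55 , 25.945,  0.668, -0.038, -0.065]), 'eef_pos': array([ 0.09 , -0.195,  0.376]), 'tcp_rot': array([-0.595,  0.382, -0.382,  0.595]), 'force': array([-0.232,  0.293, -0.168]), 'wrist_torque': array([ 0.003, -0.002, -0.036]), 'finger_gap': np.float64(0.999)}
```

View pics/c3.png

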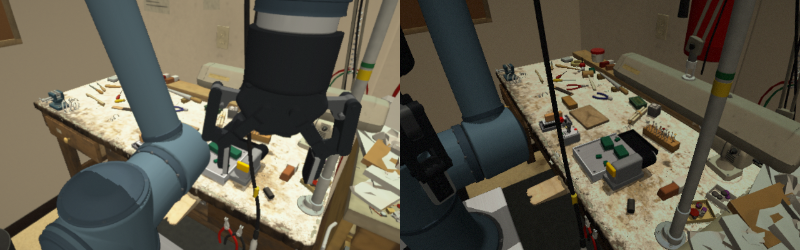

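Emit:
apply_moves --increments '[{"xyz": [-0.14, 0, 0.2], "rotation": [0, -0.2, 0], "fingers": 1}, {"xyz": [-0.19, 0, 0.4], "rotation": [0, -0.4, 0], "fingers": 1}, {"xyz": [-0.27, 0, 0.59], "rotation": [0, -0.6, 0], "fingers": 1}, {"xyz": [-0.27, 0, 0.59], "rotation": [0, -0.6, 0], "fingers": 1}, {"xyz": [-0.27, 0, 0.59], "rotation": [0, -0.6, 0], "fingers": 1}]'

```text
clock: 2.95
eef_pos: [0.1537, -0.1222, 0.376]
tcp_rot: [0.668, -0.232, 0.232, -0.668]
force: [0.2, -0.5, 0.2]
finger_gap: 0.001
```

```bash
python3 - <<'E'
from h import *
s=ctrl.state(); print({k:np.round(v,3) for k,v in s.items()})
p,im,D=grab("scene","scene3"); p,im,D=grab("side","side3")
a=np.hstack([cv2.imread("pics/scene3.png"),cv2.imread("pics/side3.png")])
cv2.imwrite("pics/c4.png",cv2.resize(a,(800,250)))
E
```

```text
{'clock': np.float64(2.95), 'joint_pos': array([-0.999, -0.388, -0.292,  1.668, -0.   ,  1.24 ]), 'qd': array([-0.039, -0.004, -0.003,  0.003,  0.001, -0.001]), 'joint_efforts': array([ 9.160e-01, -6.436e+00,  2.609e+01,  4.500e-02,  2.700e-02,
        1.000e-03]), 'eef_pos': array([ 0.154, -0.122,  0.376]), 'tcp_rot': array([ 0.668, -0.232,  0.232, -0.668]), 'force': array([ 0.152, -0.501,  0.239]), 'wrist_torque': array([-0.026, -0.036, -0.039]), 'finger_gap': np.float64(0.001)}
```

View pics/c4.png

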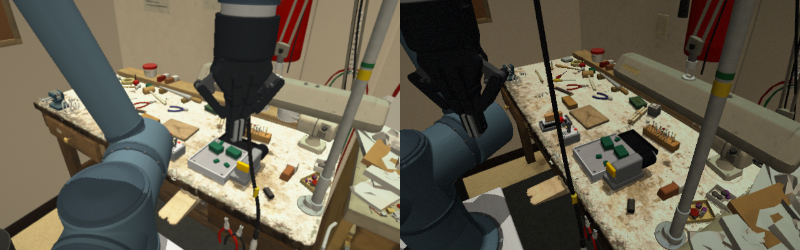

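Emit:
apply_moves --increments '[{"xyz": [-0.06, 0, 0.2], "rotation": [0, -0.2, 0], "fingers": 1}, {"xyz": [-0.1, 0, 0.39], "rotation": [0, -0.4, 0], "fingers": 1}, {"xyz": [-0.18, 0, 0.575], "rotation": [0, -0.6, 0], "fingers": 1}, {"xyz": [-0.28, 0, 0.745], "rotation": [0, -0.8, 0], "fingers": 1}, {"xyz": [-0.34, 0, 0.82], "rotation": [0, -0.9, 0], "fingers": 1}]'

```text
clock: 3.68
eef_pos: [0.1898, 0.0069, 0.3762]
tcp_rot: [0.707, 0.014, -0.014, -0.707]
force: [0.3, 0.0, 1.5]
finger_gap: -0.004
```

```bash
python3 - <<'E'
from h import *
s=ctrl.state(); print({k:np.round(v,3) for k,v in s.items()})
p,im,D=grab("scene","scene3"); p,im,D=grab("side","side3")
a=np.hstack([cv2.imread("pics/scene3.png"),cv2.imread("pics/side3.png")])
cv2.imwrite("pics/c5.png",cv2.resize(a,(800,250)))
E
```

```text
{'clock': np.float64(3.675), 'joint_pos': array([-0.303, -0.402, -0.298,  1.675, -0.   ,  1.227]), 'qd': array([ 0.579,  0.   , -0.002, -0.001, -0.007, -0.022]), 'joint_efforts': array([-2.4620e+00, -5.7210e+00,  2.6014e+01,  1.0900e-01,  6.1000e-02,
        2.2000e-02]), 'eef_pos': array([0.19 , 0.007, 0.376]), 'tcp_rot': array([ 0.707,  0.014, -0.014, -0.707]), 'force': array([0.326, 0.022, 1.469]), 'wrist_torque': array([0.01 , 0.004, 0.013]), 'finger_gap': np.float64(-0.004)}
```

View pics/c5.png

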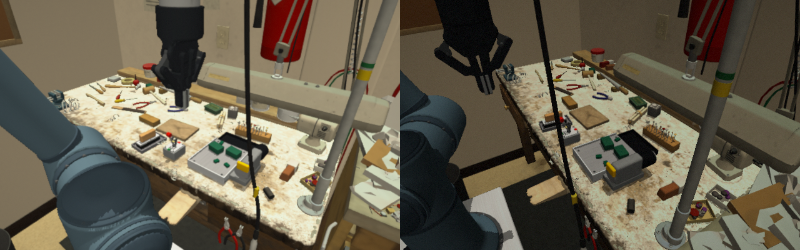

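Emit:
apply_moves --increments '[{"xyz": [0.2, 0, 0.4], "rotation": [0, 0, 0], "fingers": -1}, {"xyz": [0.5, 0, 0.8], "rotation": [0, 0, 0], "fingers": -1}, {"xyz": [0.9, -0.1, 0.9], "rotation": [0, 0, 0], "fingers": -1}, {"xyz": [1, -0.2, 0.9], "rotation": [0, 0, 0], "fingers": -1}, {"xyz": [1, -0.2, 0.9], "rotation": [0, 0, 0], "fingers": -1}]'

```text
clock: 4.4
eef_pos: [0.3377, 0.1469, 0.4056]
tcp_rot: [0.707, 0.012, -0.013, -0.707]
force: [-0.5, 0.4, -0.0]
finger_gap: 1.001
```

```bash
python3 - <<'E'
from h import *
s=ctrl.state(); print({k:np.round(v,3) for k,v in s.items()})
p,im,D=grab("wrist","wrist4")
p,im,D=grab("scene","scene4")
E
```

```text
{'clock': np.float64(4.4), 'joint_pos': array([ 2.380e-01, -2.700e-02,  5.000e-02,  1.649e+00, -1.000e-03,
        1.773e+00]), 'qd': array([-0.013, -0.068, -0.072,  0.024, -0.002, -0.006]), 'joint_efforts': array([  0.579, -23.27 ,  27.079,  -0.412,   0.059,   0.031]), 'eef_pos': array([0.338, 0.147, 0.406]), 'tcp_rot': array([ 0.707,  0.012, -0.013, -0.707]), 'force': array([-0.52 ,  0.399, -0.043]), 'wrist_torque': array([-0.003,  0.028,  0.01 ]), 'finger_gap': np.float64(1.001)}
```

View pics/wrist4.png

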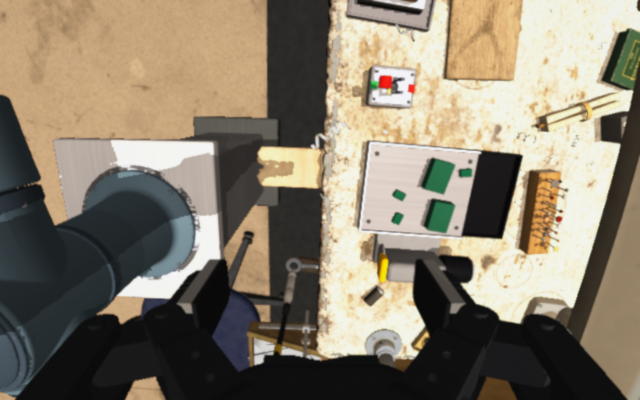

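View pics/scene4.png

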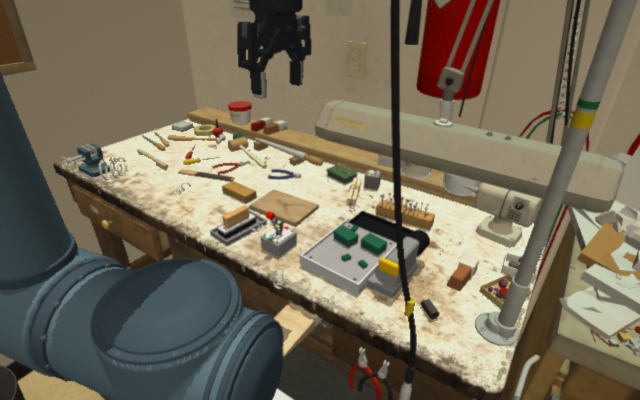

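Emit:
apply_moves --increments '[{"xyz": [0.2, 0, 0.3], "rotation": [0, 0, 0], "fingers": -1}, {"xyz": [0.4, 0, 0.6], "rotation": [0, 0, 0], "fingers": -1}, {"xyz": [0.6, 0, 0.9], "rotation": [0, 0, 0], "fingers": -1}, {"xyz": [0.6, 0, 1], "rotation": [0, 0, 0], "fingers": -1}, {"xyz": [0.6, 0, 1], "rotation": [0, 0, 0], "fingers": -1}]'

```text
clock: 5.12
eef_pos: [0.4176, 0.2999, 0.4062]
tcp_rot: [0.707, 0.013, -0.014, -0.707]
force: [-0.1, 0.3, 1.4]
finger_gap: 1.002
```

```bash
python3 - <<'E'
from h import *
s=ctrl.state(); print(s["eef_pos"],s["joint_pos"].round(2))
p,im,D=grab("wrist","wrist5")
E
```

```text
[0.41760188 0.29985921 0.40619689] [ 0.5   0.29  0.42  1.7  -0.    2.03]
```

View pics/wrist5.png

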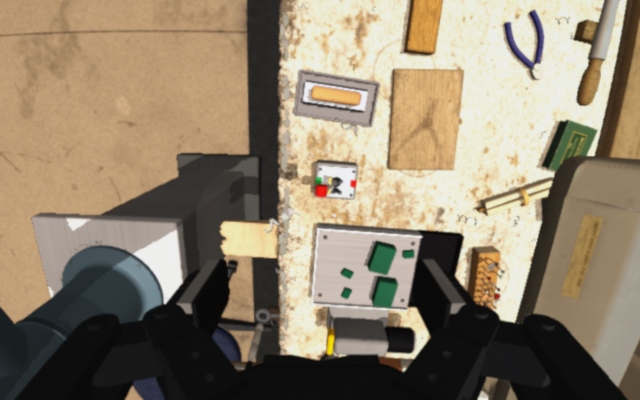

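```bash
cat > m.py <<'E'
from h import *
def rect(p,mask,z,minA=20):
    out=[]
    cs,_=cv2.findContours(mask.astype(np.uint8),cv2.RETR_EXTERNAL,cv2.CHAIN_APPROX_NONE)
    for c in cs:
        if cv2.contourArea(c)<minA: continue
        X=plane(p,c[:,0,:],z)[:,:2]
        (cx,cy),(w,h),a=cv2.minAreaRect((X*1000).astype(np.float32))
        if w<h: w,h,a=h,w,a+90
        m=cv2.moments(c); out.append(((m['m10']/m['m00'],m['m01']/m['m00']),(round(cx,1),round(cy,1)),(round(w,1),round(h,1)),round(a%180,1)))
    return out
def show(t,o):
    for r in o: print(t,np.round(r[0],0),"c",r[1],"size",r[2],"ang",r[3])
E
python3 - <<'E'
from m import *
for n in ("wrist4","wrist5"):
    p,im,D=load(n); P=cloud(p,D); hsv=cv2.cvtColor(im,cv2.COLOR_RGB2HSV); H,S,V=[hsv[...,i].astype(int) for i in range(3)]
    X,Y,Z=P[...,0],P[...,1],P[...,2]
    print(n,"bench z",np.nanmedian(Z[(X>.4)&(X<.42)&(Y>.28)&(Y<.33)]))
    g=(H>60)&(H<90)&(S>120)&(X>.38)&(X<.6)&(Y>-.02)&(Y<.2)
    show("green top48",rect(p,g&(Z>.042),.048)); show("green chip",rect(p,g&(Z<.036)&(Z>.028),.032,8))
    show("lip", rect(p,(Z>.0285)&(Z<.0375)&(X>.35)&(X<.66)&(Y>-.05)&(Y<.21)&~g,.032,100))
    show("boxtop",rect(p,(Z>.036)&(Z<.044)&(X>.33)&(X<.55)&(Y>.2)&(Y<.3),.040,100))
    show("board",rect(p,(Z>.007)&(Z<.017)&(X>.48)&(X<.66)&(Y>.2)&(Y<.47),.012,100))
    show("board col",rect(p,(H>8)&(H<20)&(S>80)&(X>.48)&(X<.66)&(Y>.2)&(Y<.47),.012,200))
    show("tray",rect(p,(Z>.009)&(X>.32)&(X<.52)&(Y>.3)&(Y<.46),.014,100))
    show("scrgrip",rect(p,(Z>.048)&(X>.32)&(X<.52)&(Y>.3)&(Y<.46),.054,50))
    show("red",rect(p,((H<6)|(H>174))&(S>180)&(X>.3)&(X<.55)&(Y>.18)&(Y<.32),.1,5))
    q=((H<6)|(H>174))&(S>180)&(X>.3)&(X<.55)&(Y>.18)&(Y<.32)&(Z>.06); print("grip cloud",np.nanmedian(P[q],0),np.nanmax(P[q],0),np.nanmin(P[q],0))
    q=((H<6)|(H>174))&(S>150)&(X>.3)&(X<.55)&(Y>.18)&(Y<.32)&(Z<.05); print("redmark",np.nanmedian(P[q],0))
    q=(H>50)&(H<80)&(S>100)&(X>.38)&(X<.55)&(Y>.2)&(Y<.32)&(Z<.05); print("greenmark",np.nanmedian(P[q],0))
E
```

```text
wrist4 bench z 0.0009340502208170509
green top48 [440. 216.] c (542.1, 54.1) size (51.4, 36.1) ang 80.7
green top48 [438. 176.] c (529.9, 122.8) size (49.0, 35.8) ang 76.0
green chip [397. 218.] c (474.1, 42.5) size (16.9, 11.4) ang 70.1
green chip [399. 195.] c (472.9, 84.8) size (17.7, 9.9) ang 155.6
green chip [465. 172.] c (581.9, 128.4) size (18.0, 10.3) ang 2.4
lip [403. 189.] c (504.7, 90.0) size (187.9, 159.0) ang 177.3
boxtop [392.  86.] c (443.2, 258.0) size (70.3, 59.6) ang 178.5
board [483.  39.] c (589.1, 339.6) size (121.5, 117.7) ang 92.2
board [428.  18.] c (498.9, 367.2) size (49.5, 18.2) ang 62.7
board col [450. 114.] c (548.0, 226.2) size (51.3, 37.9) ang 89.5
board col [482.  39.] c (585.9, 334.3) size (127.5, 126.2) ang 4.7
tray [398.   5.] c (436.4, 377.4) size (103.3, 18.6) ang 3.1
tray [394.  19.] c (438.6, 363.9) size (136.8, 46.2) ang 3.2
red [411.  88.] c (456.4, 252.8) size (8.0, 5.5) ang 95.9
red [385.  82.] c (420.3, 259.5) size (16.3, 14.2) ang 2.6
grip cloud [0.41808389 0.25804372 0.11194178] [0.42682688 0.26562287 0.11454706] [0.41068964 0.25155701 0.
[... 731 characters left out ...]
94. 199.] c (545.6, 229.3) size (51.7, 44.3) ang 92.8
board col [424. 118.] c (583.8, 359.5) size (169.8, 130.4) ang 94.9
tray [326. 353.] c (432.7, -98.9) size (1533.5, 398.9) ang 2.2
tray [336.  98.] c (437.6, 382.2) size (133.0, 88.2) ang 173.2
scrgrip [326. 353.] c (431.3, -63.9) size (1420.0, 369.4) ang 2.2
scrgrip [335.  95.] c (435.9, 393.8) size (75.4, 20.6) ang 173.7
red [321. 190.] c (419.2, 257.4) size (16.7, 14.8) ang 92.2
red [353. 183.] c (465.7, 269.8) size (7.5, 5.9) ang 92.2
grip cloud [0.41903373 0.26068712 0.11157005] [0.42649116 0.26775804 0.11487955] [0.41170497 0.25210862 0.10537709]
redmark [0.47231516 0.25701468 0.04182072]
greenmark [0.41416622 0.25858597 0.04176113]
```

```bash
python3 - <<'E'
from h import *
plan([.4165,.2597,.20],Rdown(np.radians(43))); plan([.4165,.2597,.20],Rdown(np.radians(88)))
E
```

```text
at [0.4175 0.2994 0.4067] xyz [-0.017  1.378 -0.263] rot [ 0.001 -0.907 -0.   ] gap 1.0 F [0.1 0.  0.2] t 5.2
at [0.4175 0.2994 0.4067] xyz [-0.017  1.378 -0.263] rot [ 1.000e-03 -1.907e+00 -1.000e-03] gap 1.0 F [0.1 0.  0.2] t 5.2
```

Emit:
apply_moves --increments '[{"xyz": [0, 0.2, 0], "rotation": [0, -0.2, 0], "fingers": 0}, {"xyz": [0, 0.4, -0.1], "rotation": [0, -0.4, 0], "fingers": 0}, {"xyz": [0, 0.7, -0.2], "rotation": [0, -0.6, 0], "fingers": 0}, {"xyz": [-0.02, 1, -0.26], "rotation": [0, -0.8, 0], "fingers": 0}, {"xyz": [-0.02, 1, -0.26], "rotation": [0, -1, 0], "fingers": 0}]'

```text
clock: 5.8
eef_pos: [0.4113, 0.2572, 0.2519]
tcp_rot: [0.648, 0.28, -0.288, -0.647]
force: [-0.5, 0.0, 0.6]
finger_gap: 0.498
```

```bash
python3 - <<'E'
from h import *
plan([.4165,.2597,.18],Rdown(np.radians(88)))
E
```

```text
at [0.4113 0.2572 0.2519] xyz [ 0.04   0.479 -0.016] rot [-0.009 -0.903 -0.011] gap 0.498 F [-0.5  0.   0.6] t 5.8
```

Emit:
apply_moves --increments '[{"xyz": [0, 0.2, 0], "rotation": [0, -0.2, 0], "fingers": 0}, {"xyz": [0, 0.4, 0], "rotation": [0, -0.4, 0], "fingers": 0}, {"xyz": [0.01, 0.5, 0], "rotation": [0, -0.6, 0], "fingers": 0}, {"xyz": [0.01, 0.5, 0], "rotation": [0, -0.9, 0], "fingers": 0}, {"xyz": [0.01, 0.5, 0], "rotation": [0, -0.9, 0], "fingers": 0}]'

```text
clock: 6.42
eef_pos: [0.417, 0.2609, 0.182]
tcp_rot: [0.51, 0.49, -0.49, -0.509]
force: [-0.3, -0.1, -0.3]
finger_gap: 0.499
```

```bash
python3 - <<'E'
from h import *
plan([.4165,.2597,.1026],Rdown(np.radians(88)))
p,im,D=grab("wrist","w6")
p,im,D=grab("side","s6")
plan([.4165,.2597,.1026],Rdown(np.radians(88)))
cv2.imwrite("pics/s6z.png",cv2.resize(cv2.imread("pics/s6.png")[100:260,180:340],None,fx=3.5,fy=3.5,interpolation=cv2.INTER_CUBIC))
E
```

```text
at [0.417  0.2609 0.182 ] xyz [-0.008  0.53   0.003] rot [ 0.001 -0.005 -0.   ] gap 0.499 F [-0.3 -0.1 -0.3] t 6.4
at [0.4173 0.2612 0.1822] xyz [-0.011  0.531  0.006] rot [ 0.002 -0.008  0.   ] gap 0.499 F [0.5 0.2 1.2] t 6.5
```

View pics/w6.png

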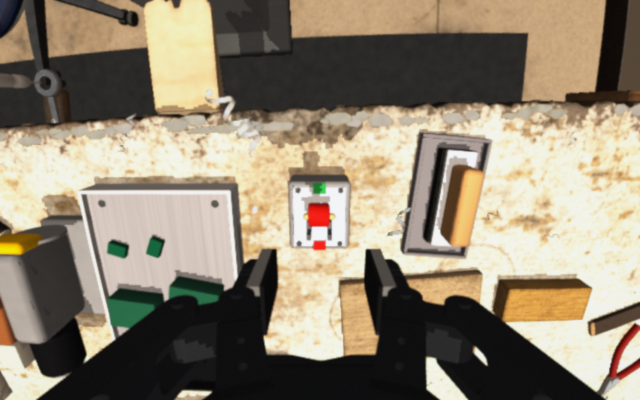

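View pics/s6z.png

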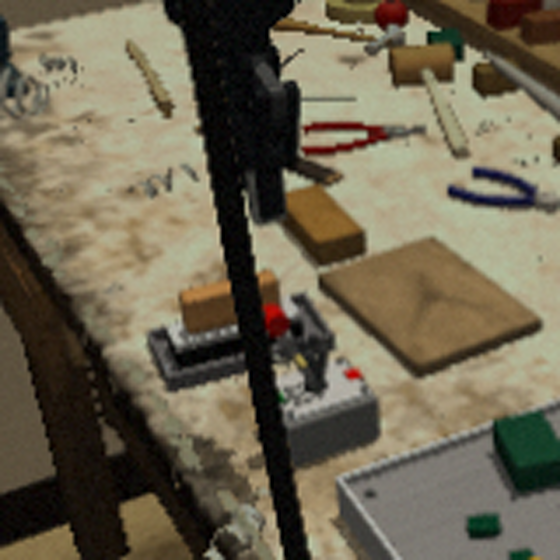

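```bash
python3 - <<'E'
from m import *
p,im,D=load("w6"); P=cloud(p,D); hsv=cv2.cvtColor(im,cv2.COLOR_RGB2HSV); H,S,V=[hsv[...,i].astype(int) for i in range(3)]
X,Y,Z=P[...,0],P[...,1],P[...,2]
q=((H<6)|(H>174))&(S>150)&(Z>.08)&(X>.38)&(X<.5)&(Y>.2)&(Y<.32)
print(np.nanpercentile(P[q],[1,50,99],axis=0).round(4))
show("r",rect(p,q,.105)); show("box",rect(p,(Z>.036)&(Z<.044)&(X>.33)&(X<.55)&(Y>.2)&(Y<.3),.040,100))
E
```

```text
[[0.4099 0.2516 0.1056]
 [0.4161 0.259  0.1117]
 [0.4252 0.2664 0.114 ]]
r [318. 215.] c (418.7, 259.0) size (16.6, 15.8) ang 177.7
box [319. 214.] c (442.3, 257.9) size (69.4, 58.5) ang 177.6
```

Emit:
apply_moves --increments '[{"xyz": [-0.01, 0.15, 0], "rotation": [0, 0, 0], "fingers": 0}, {"xyz": [-0.01, 0.3, 0], "rotation": [0, 0, 0], "fingers": 0}, {"xyz": [-0.01, 0.45, 0], "rotation": [0, 0, 0], "fingers": 0}, {"xyz": [-0.01, 0.52, 0], "rotation": [0, 0, 0], "fingers": 0}, {"xyz": [-0.01, 0.52, 0], "rotation": [0, 0, 0], "fingers": 0}]'

```text
clock: 7.15
eef_pos: [0.4172, 0.2606, 0.1032]
tcp_rot: [-0.51, -0.489, 0.49, 0.51]
force: [0.4, 0.1, 1.0]
finger_gap: 0.502
```

Emit:
apply_moves --increments '[{"xyz": [0, 0, 0], "rotation": [0, 0, 0], "fingers": 0.5}, {"xyz": [0, 0, 0], "rotation": [0, 0, 0], "fingers": 1}, {"xyz": [0, 0, 0], "rotation": [0, 0, 0], "fingers": 1}, {"xyz": [0, 0, 0], "rotation": [0, 0, 0], "fingers": 1}, {"xyz": [0, 0, 0], "rotation": [0, 0, 0], "fingers": 1}]' --grip_force 60

```text
clock: 7.78
eef_pos: [0.4178, 0.2602, 0.1043]
tcp_rot: [0.511, 0.489, -0.49, -0.509]
force: [-2.0, -5.4, 6.4]
finger_gap: 0.136
```

```bash
python3 - <<'E'
from m import *
plan([.4165,.2597,.1026],Rdown(np.radians(88)))
p,im,D=grab("wrist","w7")
p,im,D=grab("side","s7")
cv2.imwrite("pics/s7z.png",np.hstack([cv2.resize(cv2.imread("pics/s7.png")[140:260,200:320],(400,400)),cv2.resize(cv2.imread("pics/w7.png")[100:350,200:450],(400,400))]))
E
```

```text
at [0.4178 0.2602 0.1043] xyz [-0.003  0.012  0.009] rot [ 0.001 -0.007 -0.003] gap 0.136 F [-2.  -5.4  6.4] t 7.8
```

View pics/s7z.png

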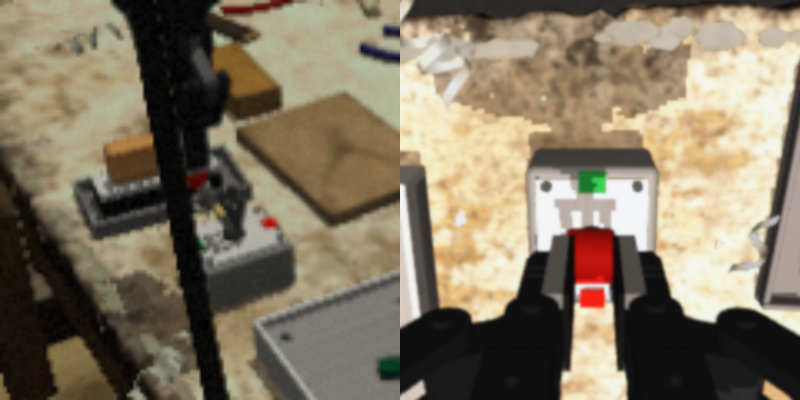

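Emit:
apply_moves --increments '[{"xyz": [0, -0.025, 0.01], "rotation": [0, 0, 0], "fingers": 1}, {"xyz": [0, -0.05, 0.02], "rotation": [0, 0, 0], "fingers": 1}, {"xyz": [0, -0.072, 0.03], "rotation": [0, 0, 0], "fingers": 1}, {"xyz": [0, -0.072, 0.03], "rotation": [0, 0, 0], "fingers": 1}, {"xyz": [0, -0.072, 0.03], "rotation": [0, 0, 0], "fingers": 1}]'

```text
clock: 8.5
eef_pos: [0.4132, 0.2604, 0.1133]
tcp_rot: [0.511, 0.489, -0.491, -0.509]
force: [3.5, -3.9, -7.0]
finger_gap: 0.13
```

```bash
python3 - <<'E'
from m import *
plan([.4165,.2597,.1026],Rdown(np.radians(88)))
p,im,D=grab("wrist","w8")
P=cloud(p,D); hsv=cv2.cvtColor(im,cv2.COLOR_RGB2HSV); H,S,V=[hsv[...,i].astype(int) for i in range(3)]
X,Y,Z=P[...,0],P[...,1],P[...,2]
q=((H<6)|(H>174))&(S>150)&(Z>.06)&(X>.38)&(X<.5)&(Y>.2)&(Y<.32)
print(np.nanpercentile(P[q],[1,50,99],axis=0).round(4))
p,im,D=load("w7"); P=cloud(p,D); hsv=cv2.cvtColor(im,cv2.COLOR_RGB2HSV); H,S,V=[hsv[...,i].astype(int) for i in range(3)]
X,Y,Z=P[...,0],P[...,1],P[...,2]
q=((H<6)|(H>174))&(S>150)&(Z>.06)&(X>.38)&(X<.5)&(Y>.2)&(Y<.32)
print(np.nanpercentile(P[q],[1,50,99],axis=0).round(4))
E
```

```text
at [0.4132 0.2604 0.1133] xyz [-0.004  0.072 -0.022] rot [-0.    -0.006 -0.004] gap 0.13 F [ 3.5 -3.9 -7. ] t 8.5
[[0.4017 0.2541 0.1113]
 [0.4095 0.2603 0.1202]
 [0.4193 0.2662 0.1346]]
[[0.4063 0.2538 0.1027]
 [0.4137 0.26   0.1115]
 [0.4237 0.2662 0.1306]]
```

Emit:
apply_moves --increments '[{"xyz": [0, -0.03, -0.08], "rotation": [0, 0, 0], "fingers": 1}, {"xyz": [0, -0.045, -0.164], "rotation": [0, 0, 0], "fingers": 1}, {"xyz": [0, -0.045, -0.249], "rotation": [0, 0, 0], "fingers": 1}, {"xyz": [0, -0.032, -0.332], "rotation": [0, 0, 0], "fingers": 1}, {"xyz": [0, -0.005, -0.42], "rotation": [0, 0, 0], "fingers": 1}]'

```text
clock: 9.18
eef_pos: [0.4747, 0.2581, 0.1136]
tcp_rot: [-0.509, -0.488, 0.492, 0.511]
force: [-2.5, -4.5, -7.1]
finger_gap: 0.099
```

```bash
python3 - <<'E'
from m import *
plan([.4695,.2577,.1026],Rdown(np.radians(88)))
p,im,D=grab("wrist","w9")
p,im,D=grab("side","s9")
cv2.imwrite("pics/s9z.png",np.hstack([cv2.resize(cv2.imread("pics/s9.png")[140:260,200:320],(400,400)),cv2.resize(cv2.imread("pics/w9.png")[100:350,200:450],(400,400))]))
E
```

```text
at [0.4747 0.2581 0.1136] xyz [-0.004  0.073  0.034] rot [-0.006 -0.006 -0.002] gap 0.099 F [-2.5 -4.5 -7.1] t 9.2
```

View pics/s9z.png

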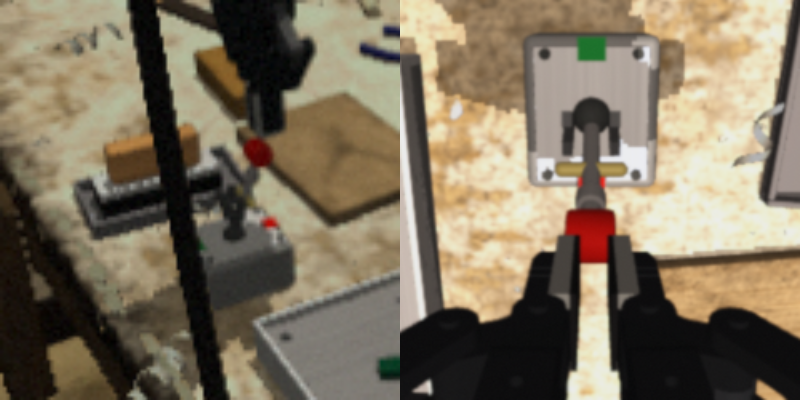

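Emit:
apply_moves --increments '[{"xyz": [0, 0.025, 0.008], "rotation": [0, 0, 0], "fingers": 1}, {"xyz": [0, 0.05, 0.018], "rotation": [0, 0, 0], "fingers": 1}, {"xyz": [0, 0.077, 0.03], "rotation": [0, 0, 0], "fingers": 1}, {"xyz": [0, 0.077, 0.03], "rotation": [0, 0, 0], "fingers": 1}, {"xyz": [0, 0.077, 0.03], "rotation": [0, 0, 0], "fingers": 1}]'

```text
clock: 9.9
eef_pos: [0.4759, 0.2604, 0.1064]
tcp_rot: [0.512, 0.493, -0.487, -0.508]
force: [3.8, -0.8, 9.4]
finger_gap: -0.001
```

Emit:
apply_moves --increments '[{"xyz": [0, 0, 0], "rotation": [0, 0, 0], "fingers": 0}, {"xyz": [0, 0, 0], "rotation": [0, 0, 0], "fingers": 0}, {"xyz": [0, 0, 0], "rotation": [0, 0, 0], "fingers": 0}, {"xyz": [0, -0.2, 0], "rotation": [0, 0, 0], "fingers": 0}, {"xyz": [0, -0.5, 0], "rotation": [0, 0, 0], "fingers": 0}]'

```text
clock: 10.52
eef_pos: [0.4696, 0.2584, 0.177]
tcp_rot: [-0.509, -0.488, 0.492, 0.51]
force: [0.2, 0.7, -0.3]
finger_gap: 0.499
```

```bash
python3 - <<'E'
from m import *
plan([.4695,.2577,.1026],Rdown(np.radians(88)))
p,im,D=grab("wrist","w10")
P=cloud(p,D); hsv=cv2.cvtColor(im,cv2.COLOR_RGB2HSV); H,S,V=[hsv[...,i].astype(int) for i in range(3)]
X,Y,Z=P[...,0],P[...,1],P[...,2]
q=((H<6)|(H>174))&(S>150)&(Z>.07)&(X>.4)&(X<.52)&(Y>.2)&(Y<.32)
print(np.nanpercentile(P[q],[1,50,99],axis=0).round(4))
p,im,D=grab("side","s10")
cv2.imwrite("pics/s10z.png",np.hstack([cv2.resize(cv2.imread("pics/s10.png")[140:260,200:320],(400,400)),cv2.resize(cv2.imread("pics/w10.png")[100:350,200:450],(400,400))]))
E
```

```text
at [0.4696 0.2584 0.177 ] xyz [-0.004  0.496 -0.002] rot [-0.006 -0.006 -0.003] gap 0.499 F [ 0.2  0.7 -0.3] t 10.5
[[0.4606 0.2497 0.103 ]
 [0.4668 0.257  0.1107]
 [0.477  0.2643 0.1131]]
```

View pics/s10z.png

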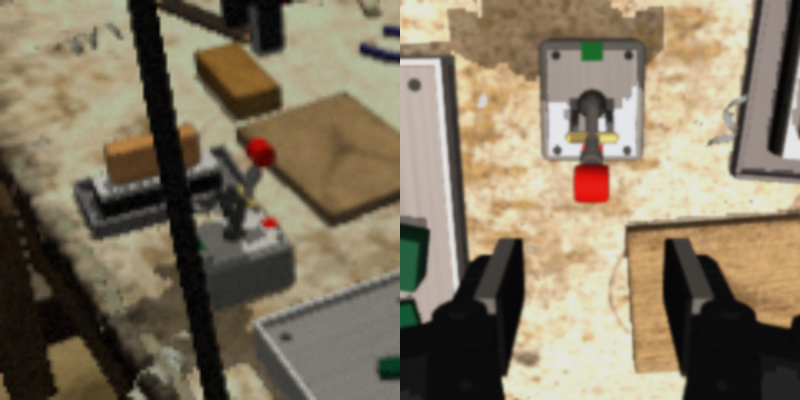

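```bash
python3 - <<'E'
from m import *
for n in ("w7","w8","w9"):
    p,im,D=load(n); P=cloud(p,D); hsv=cv2.cvtColor(im,cv2.COLOR_RGB2HSV); H,S,V=[hsv[...,i].astype(int) for i in range(3)]
    X,Y,Z=P[...,0],P[...,1],P[...,2]
    q=((H<6)|(H>174))&(S>150)&(Z>.06)&(X>.38)&(X<.52)&(Y>.2)&(Y<.32)
    print(n,np.nanpercentile(P[q],[1,50,99],axis=0).round(4).tolist())
    v,u=np.where(q); print(u.min(),u.max(),v.min(),v.max())
    for uv in ((335,255),(345,250),(362,255),(338,240),(360,240),(340,300),(358,300),(336,290),(343,290)): print(uv,im[uv[1],uv[0]],deep(p,[uv],D).round(4))
cv2.imwrite("pics/w9z.png",np.hstack([cv2.resize(cv2.imread(f"pics/{n}.png")[210:330,270:400],(390,360),interpolation=cv2.INTER_CUBIC) for n in("w7","w9")]))
E
```

```text
w7 [[0.4063, 0.2538, 0.1027], [0.4137, 0.26, 0.1115], [0.4237, 0.2662, 0.1306]]
305 334 243 277
(335, 255) [14 12 12] [[0.4062 0.2669 0.1234]]
(345, 250) [80 75 70] [[0.4068 0.2718 0.1175]]
(362, 255) [224 185 131] [[4.674e-01 2.938e-01 4.000e-04]]
(338, 240) [244 245 246] [[0.4348 0.2716 0.0409]]
(360, 240) [189 173 147] [[0.4529 0.292  0.0009]]
(340, 300) [20 19 18] [[0.4125 0.2676 0.149 ]]
(358, 300) [15 14 15] [[0.4052 0.2732 0.1603]]
(336, 290) [21 19 19] [[0.4093 0.2662 0.1472]]
(343, 290) [70 66 62] [[0.4057 0.2686 0.1531]]
w8 [[0.4017, 0.2541, 0.1113], [0.4095, 0.2603, 0.1202], [0.4193, 0.2662, 0.1346]]
305 333 243 277
(335, 255) [15 13 14] [[0.4021 0.2671 0.1315]]
(345, 250) [81 77 71] [[0.4019 0.272  0.127 ]]
(362, 255) [220 178 122] [[4.670e-01 2.951e-01 3.000e-04]]
(338, 240) [244 245 246] [[0.4336 0.2722 0.0416]]
(360, 240) [243 236 205] [[0.452  0.2933 0.0009]]
(340, 300) [17 16 16] [[0.4063 0.2677 0.1604]]
(358, 300) [15 15 16] [[0.4009 0.2735 0.1689]]
(336, 290) [25 23 22] [[0.4044 0.2665 0.1567]]
(343, 290) [51 48 45] [[0.4012 0.2688 0.1619]]
w9 [[0.4595, 0.2501, 0.1106], [0.4636, 0.2576, 0.1186], [0.4744, 0.2644, 0.1354]]
303 333 211 263
(335, 255) [69 65 61] [[0.4638 0.2648 0.1316]]
(345, 250) [208 177 136] [[0.5221 0.2776 0.0011]]
(362, 255) [236 232 203] [[5.279e-01 2.929e-01 5.000e-04]]
(338, 240) [226 196 156] [[0.5122 0.2715 0.0009]]
(360, 240) [236 236 216] [[0.5128 0.291  0.0015]]
(340, 300) [12 12 13] [[0.4624 0.265  0.1693]]
(358, 300) [13 13 14] [[0.4624 0.271  0.1697]]
(336, 290) [96 89 83] [[0.4661 0.2641 0.157 ]]
(343, 290) [15 14 15] [[0.463  0.2664 0.1623]]
```

View pics/w9z.png

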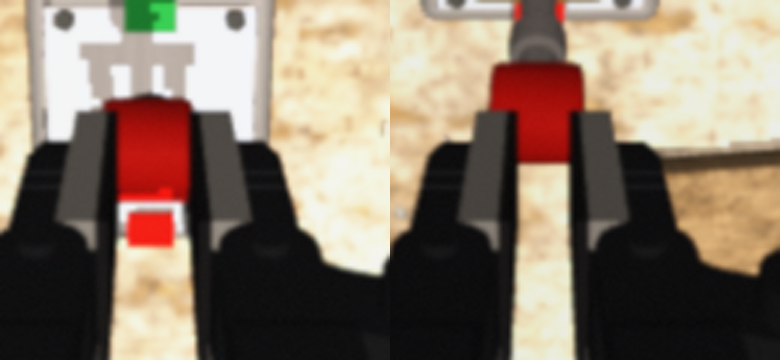

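```bash
python3 - <<'E'
from m import *
for n,cols in (("w7",(297,345)),("w10",(240,))):
    p,im,D=load(n); P=cloud(p,D)
    for c in cols:
        for v in range(236,300,4): print(n,c,v,im[v,c],P[v,c].round(4))
c=cv2.imread("pics/w10.png"); 
p,im,D=load("w10"); P=cloud(p,D); s=ctrl.state(); print(s["eef_pos"])
r=(P[...,2]>.12)&(P[...,2]<.3)&(P[...,0]>.4)
print(np.nanmin(P[r],0))
E
```

```text
w7 297 236 [244 244 246] [0.4308 0.2422 0.0402]
w7 297 240 [244 245 246] [0.4331 0.2422 0.0423]
w7 297 244 [244 245 246] [0.4364 0.242  0.0417]
w7 297 248 [83 79 74] [0.4056 0.2494 0.116 ]
w7 297 252 [79 74 69] [0.4056 0.2497 0.1203]
w7 297 256 [79 74 69] [0.4064 0.2498 0.1228]
w7 297 260 [78 74 68] [0.4061 0.2502 0.1273]
w7 297 264 [79 74 69] [0.4054 0.2506 0.1325]
w7 297 268 [79 75 69] [0.406  0.2507 0.1348]
w7 297 272 [79 73 68] [0.4057 0.251  0.1387]
w7 297 276 [79 74 68] [0.4053 0.2513 0.1427]
w7 297 280 [79 73 68] [0.4059 0.2514 0.1446]
w7 297 284 [138 130 121] [0.4062 0.2516 0.1471]
w7 297 288 [65 61 57] [0.4054 0.252  0.1512]
w7 297 292 [18 16 18] [0.4055 0.2521 0.1537]
w7 297 296 [14 14 15] [0.405  0.2524 0.1569]
w7 345 236 [244 245 247] [0.4321 0.2767 0.0403]
w7 345 240 [244 245 247] [0.4353 0.2767 0.0403]
w7 345 244 [244 245 247] [0.4376 0.2765 0.0421]
w7 345 248 [84 80 75] [0.4066 0.2719 0.1156]
w7 345 252 [78 74 68] [0.4065 0.2716 0.1201]
w7 345 256 [79 74 69] [0.4063 0.2713 0.1247]
w7 345 260 [79 74 69] [0.4067 0.271  0.1278]
w7 345 264 [79 74 68] [0.4055 0.2706 0.1337]
[... 469 characters left out ...]
60 53 46] [0.5313 0.1679 0.0094]
w10 240 248 [57 52 48] [0.5352 0.1679 0.0112]
w10 240 252 [51 47 44] [0.5392 0.1677 0.0126]
w10 240 256 [44 42 39] [0.5436 0.1674 0.0134]
w10 240 260 [50 47 45] [0.5484 0.1669 0.0134]
w10 240 264 [49 46 43] [0.5521 0.167  0.0156]
w10 240 268 [51 47 44] [0.556  0.1669 0.0173]
w10 240 272 [27 26 25] [0.461  0.2239 0.2038]
w10 240 276 [13 12 13] [0.4608 0.2248 0.2077]
w10 240 280 [11 11 12] [0.4611 0.2255 0.2104]
w10 240 284 [11 11 12] [0.4612 0.2262 0.2135]
w10 240 288 [12 11 12] [0.4543 0.2306 0.228 ]
w10 240 292 [13 12 13] [0.4544 0.2312 0.2304]
w10 240 296 [17 18 18] [0.4556 0.2312 0.2311]
[0.47409126 0.26027747 0.18258121]
[0.44769424 0.19326679 0.18452297]
```

```bash
python3 - <<'E'
from m import *
for n in ("s6","s10","s9","s7"):
    p,im,D=load(n); P=cloud(p,D)
    dark=(im.max(2)<110)
    q=dark&(P[...,0]>.37)&(P[...,0]<.53)&(P[...,1]>.18)&(P[...,1]<.33)&(P[...,2]>.09)&(P[...,2]<.24)
    zz=P[q]; zz=zz[np.argsort(zz[:,2])]; print(n,len(zz),zz[:8].round(3).tolist())
    v,u=np.where(q); print(u.min(),u.max(),v.max())
E
```

```text
s6 268 [[0.421, 0.256, 0.09], [0.423, 0.255, 0.09], [0.427, 0.252, 0.091], [0.43, 0.253, 0.091], [0.425, 0.252, 0.091], [0.43, 0.257, 0.093], [0.424, 0.255, 0.093], [0.425, 0.253, 0.093]]
246 264 196
s10 362 [[0.467, 0.253, 0.09], [0.46, 0.256, 0.09], [0.462, 0.254, 0.091], [0.463, 0.256, 0.092], [0.463, 0.25, 0.093], [0.467, 0.253, 0.093], [0.464, 0.252, 0.094], [0.465, 0.255, 0.095]]
261 289 191
s9 936 [[0.462, 0.254, 0.091], [0.46, 0.25, 0.091], [0.466, 0.251, 0.091], [0.46, 0.255, 0.091], [0.464, 0.252, 0.092], [0.467, 0.253, 0.092], [0.46, 0.255, 0.094], [0.462, 0.254, 0.094]]
262 294 192
s7 654 [[0.431, 0.254, 0.09], [0.425, 0.253, 0.091], [0.429, 0.255, 0.091], [0.426, 0.254, 0.092], [0.424, 0.255, 0.093], [0.429, 0.255, 0.094], [0.425, 0.251, 0.097], [0.417, 0.25, 0.098]]
237 268 196
```

```bash
python3 - <<'E'
from m import *
p,im,D=grab("side","s11"); p2,im2,D2=grab("scene","c11")
print(ctrl.state()["eef_pos"],ctrl.state()["finger_gap"])
for p,im,D in((p,im,D),(p2,im2,D2)):
    P=cloud(p,D)
    q=(P[...,0]>.4)&(P[...,0]<.55)&(P[...,1]>.15)&(P[...,1]<.36)&(P[...,2]>.13)&(P[...,2]<.3)
    zz=P[q]; zz=zz[np.argsort(zz[:,2])]; print(len(zz),zz[:300:20].round(3).tolist())
cv2.imwrite("pics/c11z.png",np.hstack([cv2.resize(im[100:260,200:360,::-1],(400,400)),cv2.resize(im2[100:260,200:360,::-1],(400,400))]))
E
```

```text
[0.47201863 0.25938756 0.17860757] 0.499295646123617
1170 [[0.471, 0.281, 0.188], [0.464, 0.23, 0.192], [0.463, 0.233, 0.196], [0.468, 0.228, 0.199], [0.479, 0.279, 0.202], [0.471, 0.279, 0.204], [0.463, 0.231, 0.207], [0.466, 0.282, 0.209], [0.463, 0.229, 0.212], [0.477, 0.279, 0.215], [0.476, 0.28, 0.217], [0.466, 0.281, 0.219], [0.479, 0.222, 0.223], [0.477, 0.222, 0.225], [0.477, 0.281, 0.229]]
1594 [[0.479, 0.28, 0.186], [0.463, 0.284, 0.191], [0.468, 0.291, 0.195], [0.483, 0.279, 0.198], [0.461, 0.233, 0.2], [0.477, 0.226, 0.203], [0.464, 0.227, 0.205], [0.476, 0.279, 0.208], [0.477, 0.225, 0.21], [0.461, 0.238, 0.213], [0.463, 0.226, 0.215], [0.483, 0.279, 0.218], [0.47, 0.279, 0.22], [0.483, 0.278, 0.223], [0.46, 0.231, 0.225]]
```

View pics/c11z.png

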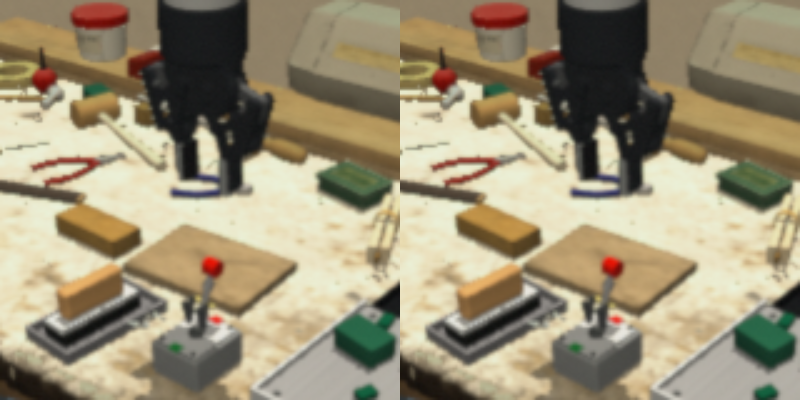

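Emit:
apply_moves --increments '[{"xyz": [0, -0.2, 0], "rotation": [0, 0.2, 0], "fingers": -0.18}, {"xyz": [-0.2, -0.6, -0.1], "rotation": [0, 0.4, 0], "fingers": -0.18}, {"xyz": [-0.4, -0.9, -0.2], "rotation": [0, 0.6, 0], "fingers": -0.18}, {"xyz": [-0.6, -0.9, -0.3], "rotation": [0, 0.8, 0], "fingers": -0.18}, {"xyz": [-0.8, -0.9, -0.3], "rotation": [0, 1, 0], "fingers": -0.18}]'

```text
clock: 11.35
eef_pos: [0.5124, 0.1364, 0.3117]
tcp_rot: [-0.659, -0.255, 0.256, 0.659]
force: [-0.4, -0.1, -0.5]
finger_gap: 0.589
```

Emit:
apply_moves --increments '[{"xyz": [0, 0, 0], "rotation": [0, 0.2, 0], "fingers": -0.18}, {"xyz": [0, 0, 0], "rotation": [0, 0.4, 0], "fingers": -0.18}, {"xyz": [0, 0, 0], "rotation": [0, 0.6, 0], "fingers": -0.18}, {"xyz": [0, 0, 0], "rotation": [0, 0.8, 0], "fingers": -0.18}, {"xyz": [0, 0, 0], "rotation": [0, 1, 0], "fingers": -0.18}]'

```text
clock: 11.98
eef_pos: [0.511, 0.1374, 0.311]
tcp_rot: [0.707, -0.017, 0.014, -0.707]
force: [-0.0, -0.4, 0.1]
finger_gap: 0.59
```

```bash
cat > blanks.py <<'E'
from m import *
def meas(n):
    p,im,D=load(n); P=cloud(p,D); hsv=cv2.cvtColor(im,cv2.COLOR_RGB2HSV); H,S,V=[hsv[...,i].astype(int) for i in range(3)]
    X,Y,Z=P[...,0],P[...,1],P[...,2]
    g=(H>60)&(H<90)&(S>120)&(X>.38)&(X<.7)&(Y>-.02)&(Y<.5)
    show("blank plate",rect(p,g&(Z>.041)&(Z<.056)&(Y<.22),.048,100)); show("blank board",rect(p,g&(Z>.030)&(Z<.041)&(Y>.22),.036,100)); show("chip",rect(p,g&(Z<.0365)&(Z>.0275)&(Y<.22),.032,8)); show("pan chip",rect(p,g&(Z<.024)&(Y<.22),.014,8))
E
python3 - <<'E'
from blanks import *
plan([.5305,.1238,.15],Rdown(np.radians(-13.5)))
grab("wrist","w12"); meas("w12")
plan([.5305,.1238,.15],Rdown(np.radians(-13.5)))
E
```

```text
at [0.511  0.1374 0.311 ] xyz [ 0.138  1.073 -0.084] rot [ 0.002  0.243 -0.005] gap 0.59 F [-0.  -0.4  0.1] t 12.0
blank plate [348. 226.] c (544.1, 54.1) size (52.7, 33.6) ang 81.0
blank plate [338. 177.] c (532.3, 123.1) size (51.3, 33.1) ang 76.6
chip [300. 231.] c (475.2, 42.5) size (18.1, 11.0) ang 67.8
chip [297. 203.] c (473.8, 84.8) size (17.7, 11.8) ang 149.7
chip [375. 170.] c (582.5, 127.5) size (17.7, 11.2) ang 0.4
at [0.511  0.1374 0.3111] xyz [ 0.138  1.073 -0.083] rot [ 0.002  0.239 -0.005] gap 0.588 F [-0.7  0.5  0.3] t 12.0
```

View pics/w12.png

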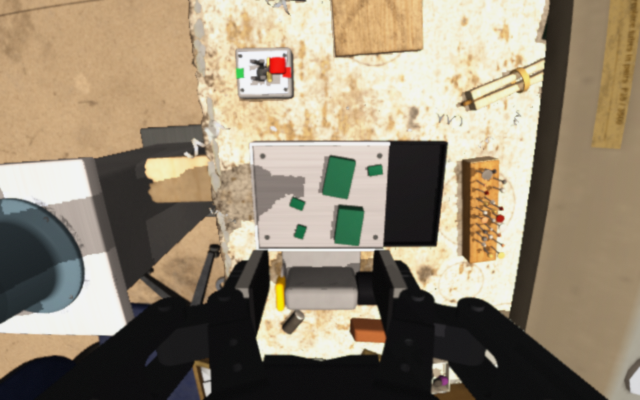

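Emit:
apply_moves --increments '[{"xyz": [0.05, 0.2, -0.03], "rotation": [0, 0.1, 0], "fingers": -0.18}, {"xyz": [0.1, 0.5, -0.06], "rotation": [0, 0.2, 0], "fingers": -0.18}, {"xyz": [0.14, 0.8, -0.085], "rotation": [0, 0.24, 0], "fingers": -0.18}, {"xyz": [0.14, 1, -0.085], "rotation": [0, 0.24, 0], "fingers": -0.18}, {"xyz": [0.14, 1, -0.085], "rotation": [0, 0.24, 0], "fingers": -0.18}]'

```text
clock: 12.65
eef_pos: [0.5289, 0.1235, 0.1593]
tcp_rot: [0.703, -0.083, 0.077, -0.702]
force: [0.8, 0.0, -0.2]
finger_gap: 0.593
```

```bash
python3 - <<'E'
from blanks import *
plan([.5315,.1235,.021],Rdown(np.radians(-13.5)))
grab("wrist","w13"); meas("w13")
plan([.5315,.1235,.021],Rdown(np.radians(-13.5)))
E
```

```text
at [0.5289 0.1235 0.1593] xyz [0.025 0.922 0.007] rot [ 0.004  0.012 -0.01 ] gap 0.593 F [ 0.8  0.  -0.2] t 12.7
blank plate [355. 265.] c (544.5, 54.3) size (54.7, 33.3) ang 80.9
blank plate [327. 197.] c (532.6, 123.1) size (52.1, 33.3) ang 76.3
chip [288. 282.] c (475.9, 43.4) size (20.3, 11.8) ang 74.8
chip [275. 244.] c (474.2, 85.1) size (17.7, 14.0) ang 154.9
chip [355. 236.] c (548.5, 76.8) size (31.9, 2.7) ang 172.7
chip [381. 176.] c (582.7, 127.7) size (18.3, 12.8) ang 7.4
at [0.5306 0.1238 0.1615] xyz [0.011 0.937 0.001] rot [ 0.002  0.011 -0.005] gap 0.589 F [0.6 0.3 0.4] t 12.7
```

View pics/w13.png

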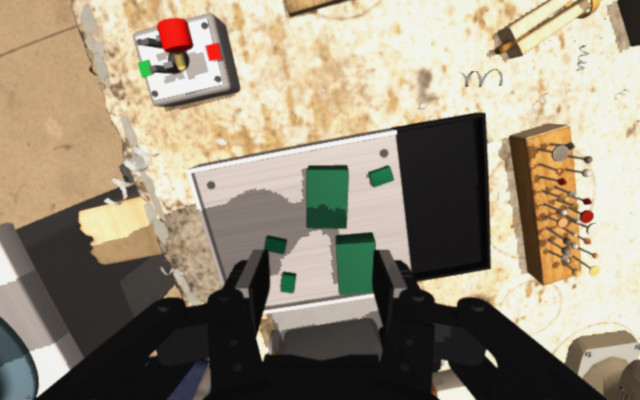

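Emit:
apply_moves --increments '[{"xyz": [0.01, 0.2, 0], "rotation": [0, 0, 0], "fingers": -0.1}, {"xyz": [0.01, 0.4, 0], "rotation": [0, 0, 0], "fingers": -0.1}, {"xyz": [0.01, 0.6, 0], "rotation": [0, 0, 0], "fingers": -0.1}, {"xyz": [0.01, 0.7, 0], "rotation": [0, 0, 0], "fingers": -0.1}, {"xyz": [0.01, 0.7, 0], "rotation": [0, 0, 0], "fingers": -0.1}]'

```text
clock: 13.32
eef_pos: [0.5337, 0.1237, 0.0583]
tcp_rot: [0.703, -0.08, 0.08, -0.702]
force: [0.2, -0.8, 0.2]
finger_gap: 0.552
```

```bash
python3 - <<'E'
from blanks import *
plan([.532,.1235,.021],Rdown(np.radians(-13.5)))
p,im,D=grab("side","s13"); grab("wrist","w14")
P=cloud(p,D)
q=(P[...,0]>.48)&(P[...,0]<.6)&(P[...,1]>.09)&(P[...,1]<.16)&(P[...,2]>.052)&(P[...,2]<.2)
zz=P[q]; zz=zz[np.argsort(zz[:,2])]; print(len(zz),zz[:120:10].round(3).tolist())
cv2.imwrite("pics/z.png",np.hstack([cv2.resize(cv2.imread("pics/s13.png")[130:290,270:430],(400,400)),cv2.resize(cv2.imread("pics/w14.png")[130:400,180:450],(400,400))]))
E
```

```text
at [0.5337 0.1237 0.0583] xyz [-0.011  0.249 -0.004] rot [ 0.     0.01  -0.001] gap 0.552 F [ 0.2 -0.8  0.2] t 13.3
1502 [[0.558, 0.116, 0.067], [0.557, 0.111, 0.071], [0.557, 0.111, 0.074], [0.499, 0.123, 0.076], [0.499, 0.128, 0.078], [0.56, 0.123, 0.079], [0.555, 0.105, 0.081], [0.568, 0.108, 0.083], [0.501, 0.135, 0.085], [0.499, 0.124, 0.087], [0.5, 0.134, 0.088], [0.557, 0.112, 0.09]]
```

View pics/z.png

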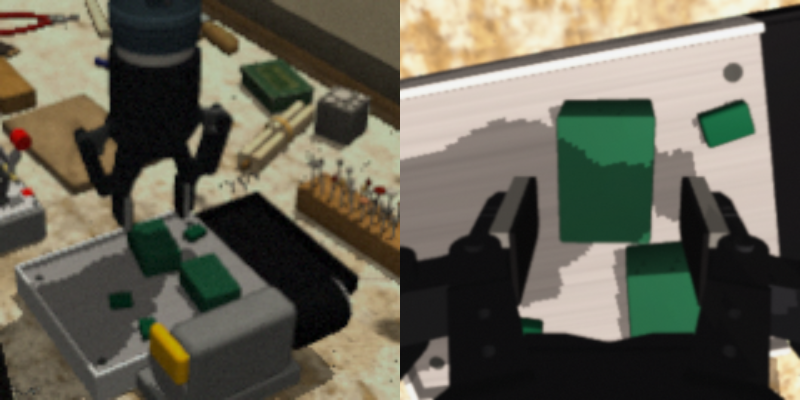

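Emit:
apply_moves --increments '[{"xyz": [-0.005, 0.08, 0], "rotation": [0, 0, 0], "fingers": -0.1}, {"xyz": [-0.005, 0.16, 0], "rotation": [0, 0, 0], "fingers": -0.1}, {"xyz": [-0.005, 0.24, 0], "rotation": [0, 0, 0], "fingers": -0.1}, {"xyz": [-0.005, 0.24, 0], "rotation": [0, 0, 0], "fingers": -0.1}, {"xyz": [-0.005, 0.24, 0], "rotation": [0, 0, 0], "fingers": -0.1}]'

```text
clock: 14.05
eef_pos: [0.5331, 0.1238, 0.0221]
tcp_rot: [0.703, -0.081, 0.08, -0.702]
force: [-0.0, -0.8, 0.2]
finger_gap: 0.55
```

Emit:
apply_moves --increments '[{"xyz": [0, 0, 0], "rotation": [0, 0, 0], "fingers": 0.3}, {"xyz": [0, 0, 0], "rotation": [0, 0, 0], "fingers": 1}, {"xyz": [0, 0, 0], "rotation": [0, 0, 0], "fingers": 1}, {"xyz": [0, 0, 0], "rotation": [0, 0, 0], "fingers": 1}, {"xyz": [0, 0, 0], "rotation": [0, 0, 0], "fingers": 1}]' --grip_force 40

```text
clock: 14.68
eef_pos: [0.5337, 0.1239, 0.0227]
tcp_rot: [-0.702, 0.08, -0.081, 0.703]
force: [-0.1, -0.4, 5.0]
finger_gap: 0.425
```

Emit:
apply_moves --increments '[{"xyz": [0, -0.1, 0], "rotation": [0, 0, 0], "fingers": 1}, {"xyz": [0, -0.2, 0], "rotation": [0, 0, 0], "fingers": 1}, {"xyz": [0, -0.35, 0], "rotation": [0, 0, 0], "fingers": 1}, {"xyz": [0, -0.5, 0], "rotation": [0, 0, 0], "fingers": 1}, {"xyz": [0, -0.5, 0], "rotation": [0, 0, 0], "fingers": 1}]'

```text
clock: 15.3
eef_pos: [0.5351, 0.124, 0.0997]
tcp_rot: [-0.702, 0.079, -0.082, 0.703]
force: [-0.1, 0.6, -0.4]
finger_gap: 0.429
```

```bash
python3 - <<'E'
from blanks import *
grab("wrist","w15"); p,im,D=grab("side","s15")
cv2.imwrite("pics/z2.png",np.hstack([cv2.resize(cv2.imread("pics/s15.png")[130:290,270:430],(400,400)),cv2.resize(cv2.imread("pics/w15.png")[130:400,180:450],(400,400))]))
plan([.5753,.3187,.10],Rdown(np.radians(2.3)))
plan([.5722,.3957,.10],Rdown(np.radians(2.3)))
E
```

```text
at [0.5332 0.1238 0.0973] xyz [-0.02  -0.018  1.329] rot [ 0.    -0.341  0.001] gap 0.43 F [-0.8 -0.4 -0.7] t 15.4
at [0.5332 0.1238 0.0973] xyz [-0.156 -0.018  1.825] rot [ 0.    -0.341  0.001] gap 0.43 F [-0.8 -0.4 -0.7] t 15.4
```

View pics/z2.png

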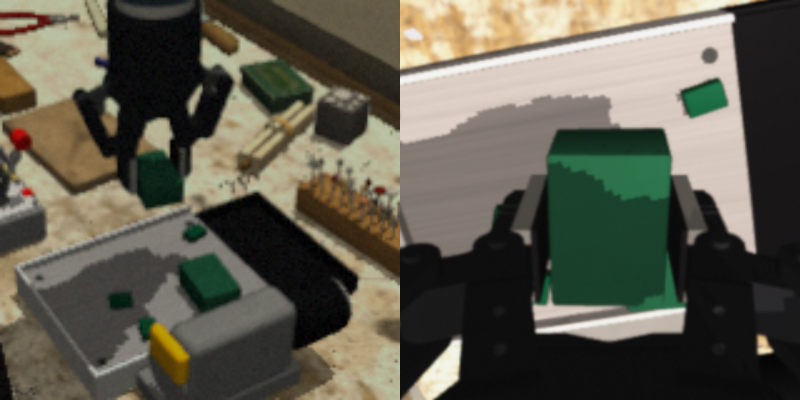

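Emit:
apply_moves --increments '[{"xyz": [0, 0, 0.2], "rotation": [0, -0.1, 0], "fingers": 1}, {"xyz": [-0.02, -0.02, 0.45], "rotation": [0, -0.2, 0], "fingers": 1}, {"xyz": [-0.05, -0.02, 0.7], "rotation": [0, -0.34, 0], "fingers": 1}, {"xyz": [-0.08, -0.02, 0.9], "rotation": [0, -0.34, 0], "fingers": 1}, {"xyz": [-0.08, -0.02, 1], "rotation": [0, -0.34, 0], "fingers": 1}]'

```text
clock: 16.02
eef_pos: [0.5544, 0.2737, 0.0987]
tcp_rot: [0.707, 0.014, -0.015, -0.707]
force: [-0.6, -1.0, -1.3]
finger_gap: 0.424
```

```bash
python3 - <<'E'
from blanks import *
plan([.5722,.3957,.06],Rdown(np.radians(2.3)))
E
```

```text
at [0.5544 0.2737 0.0987] xyz [0.152 0.257 0.808] rot [ 0.001  0.001 -0.003] gap 0.424 F [-0.6 -1.  -1.3] t 16.0
```

Emit:
apply_moves --increments '[{"xyz": [0.04, 0, 0.2], "rotation": [0, 0, 0], "fingers": 1}, {"xyz": [0.08, 0, 0.4], "rotation": [0, 0, 0], "fingers": 1}, {"xyz": [0.12, 0.1, 0.6], "rotation": [0, 0, 0], "fingers": 1}, {"xyz": [0.15, 0.2, 0.8], "rotation": [0, 0, 0], "fingers": 1}, {"xyz": [0.15, 0.25, 0.8], "rotation": [0, 0, 0], "fingers": 1}]'

```text
clock: 16.65
eef_pos: [0.5723, 0.3942, 0.0604]
tcp_rot: [0.707, 0.014, -0.015, -0.707]
force: [-0.6, -0.7, -0.1]
finger_gap: 0.418
```

```bash
python3 - <<'E'
from blanks import *
plan([.5722,.3957,.012],Rdown(np.radians(2.3)))
grab("wrist","w16"); p,im,D=grab("scene","s16")
cv2.imwrite("pics/z3.png",np.hstack([cv2.resize(cv2.imread("pics/s16.png")[100:260,200:360],(400,400)),cv2.resize(cv2.imread("pics/w16.png")[50:400,150:500],(400,400))]))
plan([.5722,.3957,.012],Rdown(np.radians(2.3)))
E
```

```text
at [0.5723 0.3942 0.0604] xyz [0.    0.323 0.01 ] rot [ 0.002  0.001 -0.003] gap 0.418 F [-0.6 -0.7 -0.1] t 16.6
at [0.572  0.392  0.0606] xyz [0.003 0.324 0.025] rot [ 0.003 -0.002 -0.004] gap 0.423 F [ 0.  -0.7 -0.3] t 16.8
```

View pics/z3.png

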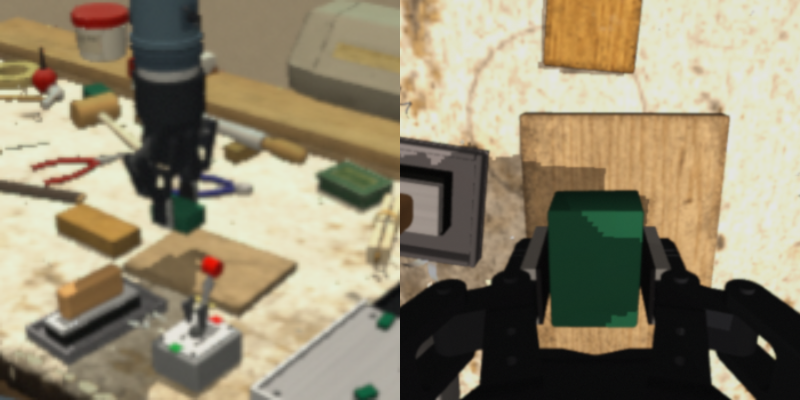

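Emit:
apply_moves --increments '[{"xyz": [0, 0.1, 0.02], "rotation": [0, 0, 0], "fingers": 1}, {"xyz": [0, 0.2, 0.02], "rotation": [0, 0, 0], "fingers": 1}, {"xyz": [0, 0.28, 0.02], "rotation": [0, 0, 0], "fingers": 1}, {"xyz": [0, 0.32, 0.02], "rotation": [0, 0, 0], "fingers": 1}, {"xyz": [0, 0.328, 0.02], "rotation": [0, 0, 0], "fingers": 1}]'

```text
clock: 17.38
eef_pos: [0.5727, 0.3961, 0.0128]
tcp_rot: [0.707, 0.013, -0.014, -0.707]
force: [0.6, -0.3, 0.2]
finger_gap: 0.421
```

Emit:
apply_moves --increments '[{"xyz": [0, 0, 0], "rotation": [0, 0, 0], "fingers": 1}, {"xyz": [0, 0, 0], "rotation": [0, 0, 0], "fingers": 0}, {"xyz": [0, 0, 0], "rotation": [0, 0, 0], "fingers": -0.15}, {"xyz": [0, 0, 0], "rotation": [0, 0, 0], "fingers": -0.2}, {"xyz": [0, 0, 0], "rotation": [0, 0, 0], "fingers": -0.2}]'

```text
clock: 18.0
eef_pos: [0.573, 0.3964, 0.0135]
tcp_rot: [0.707, 0.014, -0.014, -0.707]
force: [-0.4, -0.2, -1.1]
finger_gap: 0.6
```

Emit:
apply_moves --increments '[{"xyz": [0, -0.15, 0], "rotation": [0, 0, 0], "fingers": -0.2}, {"xyz": [0, -0.4, 0], "rotation": [0, 0, 0], "fingers": -0.2}, {"xyz": [0, -0.7, -0.1], "rotation": [0, 0, 0], "fingers": -0.2}, {"xyz": [0, -0.9, -0.4], "rotation": [0, 0.1, 0], "fingers": -0.2}, {"xyz": [0, -0.9, -0.8], "rotation": [0, 0.25, 0], "fingers": -0.2}]'

```text
clock: 18.62
eef_pos: [0.5801, 0.2772, 0.1522]
tcp_rot: [-0.704, 0.053, -0.058, 0.706]
force: [1.0, -0.9, -0.2]
finger_gap: 0.6
```

```bash
python3 - <<'E'
from blanks import *
grab("wrist","w17"); meas("w17")
plan([.5435,.0542,.12],Rdown(np.radians(-9.5)))
E
```

```text
blank board [287.  55.] c (572.9, 393.8) size (51.8, 33.9) ang 92.5
chip [346. 335.] c (582.9, 129.5) size (18.2, 15.3) ang 7.4
at [0.5789 0.2682 0.1502] xyz [ 0.007  0.209 -1.445] rot [ 0.006 -0.004  0.005] gap 0.602 F [-1.7 -5.1 -1.1] t 18.7
```

View pics/w17.png

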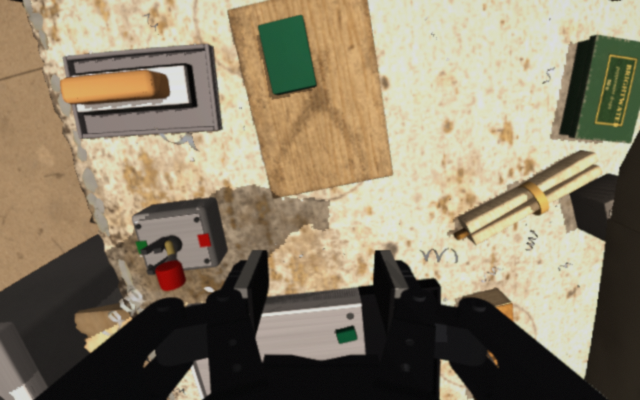

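Emit:
apply_moves --increments '[{"xyz": [0, 0, -0.2], "rotation": [0, 0, 0], "fingers": -0.2}, {"xyz": [0, 0, -0.5], "rotation": [0, 0, 0], "fingers": -0.2}, {"xyz": [0, 0, -0.8], "rotation": [0, 0, 0], "fingers": -0.2}, {"xyz": [0, 0, -1], "rotation": [0, 0, 0], "fingers": -0.2}, {"xyz": [0, 0, -1], "rotation": [0, 0, 0], "fingers": -0.2}]'

```text
clock: 19.3
eef_pos: [0.5538, 0.1267, 0.1485]
tcp_rot: [0.705, -0.057, 0.056, -0.705]
force: [-0.3, 0.3, 0.7]
finger_gap: 0.598
```

```bash
python3 - <<'E'
from blanks import *
plan([.5435,.0542,.06],Rdown(np.radians(-9.5)))
grab("wrist","w18"); meas("w18")
plan([.5435,.0542,.06],Rdown(np.radians(-9.5)))
E
```

```text
at [0.5538 0.1267 0.1485] xyz [ 0.01   0.59  -0.488] rot [ 0.     0.007 -0.001] gap 0.598 F [-0.3  0.3  0.7] t 19.3
blank plate [324. 280.] c (544.7, 54.4) size (53.9, 33.3) ang 82.0
chip [325. 250.] c (548.7, 77.1) size (31.9, 2.0) ang 170.8
chip [241. 253.] c (473.0, 85.8) size (14.9, 14.6) ang 153.3
chip [354. 191.] c (582.8, 127.8) size (18.3, 12.8) ang 7.3
at [0.5541 0.1279 0.1485] xyz [ 0.008  0.59  -0.496] rot [-0.     0.009 -0.   ] gap 0.6 F [0.1 1.2 0.5] t 19.4
```

View pics/w18.png

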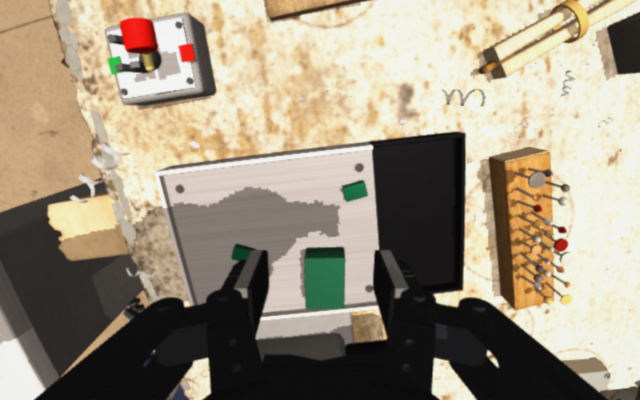

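Blank A at (324,280), unmoved. Approach over it, then down.

Emit:
apply_moves --increments '[{"xyz": [0.01, 0, -0.15], "rotation": [0, 0, 0], "fingers": -0.2}, {"xyz": [0.01, 0.1, -0.3], "rotation": [0, 0, 0], "fingers": -0.2}, {"xyz": [0.015, 0.3, -0.49], "rotation": [0, 0, 0], "fingers": -0.2}, {"xyz": [0.015, 0.5, -0.49], "rotation": [0, 0, 0], "fingers": -0.2}, {"xyz": [0.015, 0.55, -0.49], "rotation": [0, 0, 0], "fingers": -0.2}]'

```text
clock: 19.98
eef_pos: [0.5434, 0.0563, 0.0641]
tcp_rot: [-0.705, 0.057, -0.054, 0.705]
force: [0.2, 0.5, -0.2]
finger_gap: 0.6
```

```bash
python3 - <<'E'
from blanks import *
plan([.5445,.0542,.022],Rdown(np.radians(-9.5)))
grab("wrist","w19")
plan([.5445,.0542,.022],Rdown(np.radians(-9.5)))
E
```

```text
at [0.5434 0.0563 0.0641] xyz [ 0.011  0.28  -0.013] rot [ 0.     0.012 -0.005] gap 0.6 F [ 0.2  0.5 -0.2] t 20.0
at [0.5437 0.0564 0.0642] xyz [ 0.008  0.282 -0.014] rot [ 0.     0.013 -0.004] gap 0.604 F [-0.1  0.7 -1.6] t 20.0
```

View pics/w19.png

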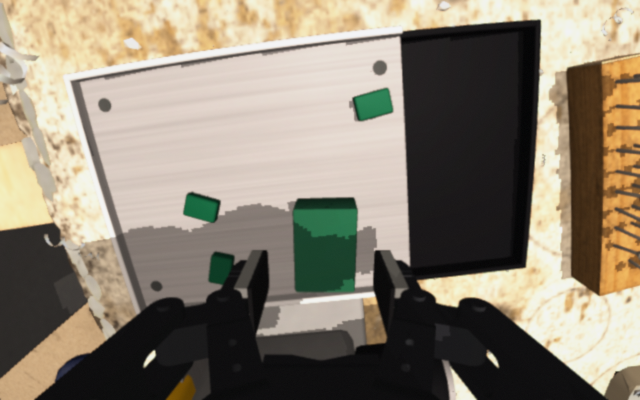

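Emit:
apply_moves --increments '[{"xyz": [0.01, 0.09, -0.01], "rotation": [0, 0, 0], "fingers": -0.2}, {"xyz": [0.01, 0.18, -0.01], "rotation": [0, 0, 0], "fingers": -0.2}, {"xyz": [0.01, 0.28, -0.01], "rotation": [0, 0, 0], "fingers": -0.2}, {"xyz": [0.01, 0.28, -0.01], "rotation": [0, 0, 0], "fingers": -0.2}, {"xyz": [0.01, 0.28, -0.01], "rotation": [0, 0, 0], "fingers": -0.2}]'

```text
clock: 20.65
eef_pos: [0.5462, 0.0537, 0.024]
tcp_rot: [0.705, -0.056, 0.056, -0.705]
force: [-0.5, 0.0, -0.5]
finger_gap: 0.601
```

Emit:
apply_moves --increments '[{"xyz": [0, 0, 0], "rotation": [0, 0, 0], "fingers": 0.3}, {"xyz": [0, 0, 0], "rotation": [0, 0, 0], "fingers": 1}, {"xyz": [0, 0, 0], "rotation": [0, 0, 0], "fingers": 1}, {"xyz": [0, 0, 0], "rotation": [0, 0, 0], "fingers": 1}, {"xyz": [0, 0, 0], "rotation": [0, 0, 0], "fingers": 1}]'

```text
clock: 21.28
eef_pos: [0.5469, 0.0537, 0.0247]
tcp_rot: [0.705, -0.055, 0.056, -0.705]
force: [0.0, -0.7, 6.2]
finger_gap: 0.421
```

Emit:
apply_moves --increments '[{"xyz": [0, -0.1, 0], "rotation": [0, 0, 0], "fingers": 1}, {"xyz": [0, -0.3, 0], "rotation": [0, 0, 0], "fingers": 1}, {"xyz": [0, -0.5, 0.2], "rotation": [0, 0, 0], "fingers": 1}, {"xyz": [0, -0.5, 0.5], "rotation": [0, 0, 0], "fingers": 1}, {"xyz": [0, -0.5, 0.9], "rotation": [0, -0.2, 0], "fingers": 1}]'

```text
clock: 21.9
eef_pos: [0.5678, 0.1874, 0.1003]
tcp_rot: [0.707, 0.001, -0.0, -0.707]
force: [0.5, -1.0, -0.7]
finger_gap: 0.424
```

```bash
python3 - <<'E'
from blanks import *
grab("wrist","w20");grab("side","s20")
cv2.imwrite("pics/z4.png",np.hstack([cv2.resize(cv2.imread("pics/s20.png")[130:290,270:430],(400,400)),cv2.resize(cv2.imread("pics/w20.png")[50:400,150:500],(400,400))]))
plan([.5753,.3187,.06],Rdown(np.radians(2.3)))
E
```

```text
at [0.5677 0.1923 0.0997] xyz [0.057 0.267 0.842] rot [-0.003 -0.041  0.002] gap 0.423 F [-0.2 -0.9 -0.8] t 22.0
```

View pics/z4.png

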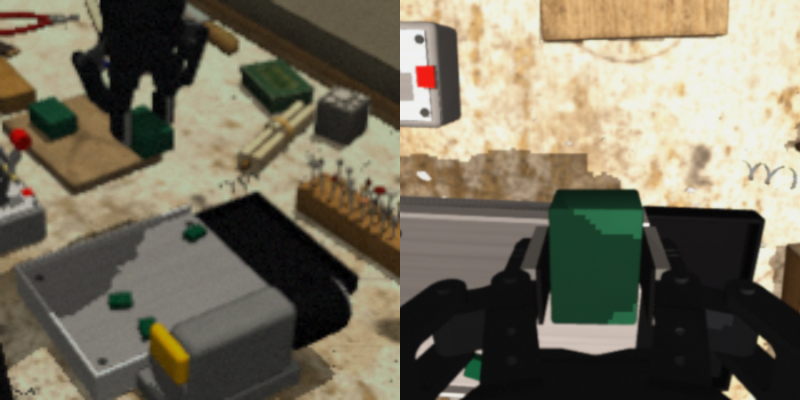

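Emit:
apply_moves --increments '[{"xyz": [0.02, 0, 0.2], "rotation": [0, 0, 0], "fingers": 1}, {"xyz": [0.04, 0, 0.4], "rotation": [0, -0.03, 0], "fingers": 1}, {"xyz": [0.057, 0.1, 0.65], "rotation": [0, -0.03, 0], "fingers": 1}, {"xyz": [0.057, 0.2, 0.83], "rotation": [0, -0.03, 0], "fingers": 1}, {"xyz": [0.057, 0.25, 0.83], "rotation": [0, -0.03, 0], "fingers": 1}]'

```text
clock: 22.62
eef_pos: [0.5748, 0.3124, 0.0605]
tcp_rot: [0.707, 0.008, -0.01, -0.707]
force: [-0.3, -1.1, -0.3]
finger_gap: 0.419
```

```bash
python3 - <<'E'
from blanks import *
plan([.5753,.3187,.0145],Rdown(np.radians(2.3)))
grab("wrist","w21"); grab("scene","s21")
cv2.imwrite("pics/z5.png",np.hstack([cv2.resize(cv2.imread("pics/s21.png")[100:260,200:360],(400,400)),cv2.resize(cv2.imread("pics/w21.png")[50:400,150:500],(400,400))]))
plan([.5753,.3187,.0145],Rdown(np.radians(2.3)))
E
```

```text
at [0.5748 0.3124 0.0605] xyz [0.005 0.307 0.042] rot [ 0.001 -0.019 -0.002] gap 0.419 F [-0.3 -1.1 -0.3] t 22.6
at [0.5747 0.3104 0.0604] xyz [0.006 0.306 0.056] rot [ 0.002 -0.022 -0.003] gap 0.423 F [-0.1 -0.3 -0.9] t 22.7
```

View pics/z5.png

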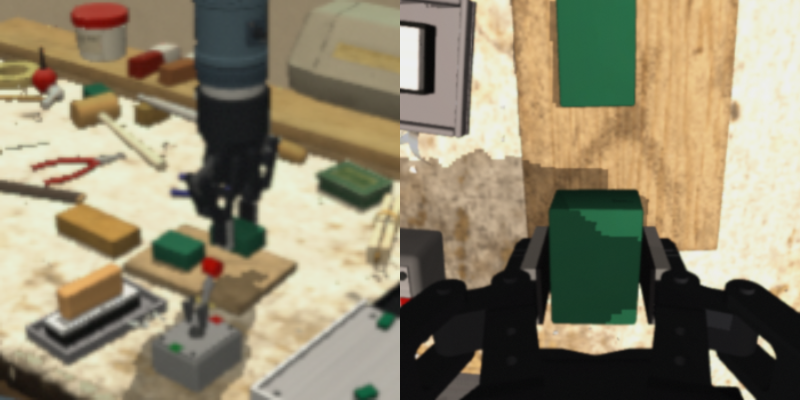

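Emit:
apply_moves --increments '[{"xyz": [0, 0.1, 0.05], "rotation": [0, -0.02, 0], "fingers": 1}, {"xyz": [0, 0.2, 0.05], "rotation": [0, -0.02, 0], "fingers": 1}, {"xyz": [0, 0.27, 0.05], "rotation": [0, -0.02, 0], "fingers": 1}, {"xyz": [0, 0.3, 0.05], "rotation": [0, -0.02, 0], "fingers": 1}, {"xyz": [0, 0.313, 0.05], "rotation": [0, -0.02, 0], "fingers": 1}]'

```text
clock: 23.35
eef_pos: [0.5756, 0.3188, 0.0142]
tcp_rot: [0.707, 0.014, -0.014, -0.707]
force: [0.2, 1.1, 0.0]
finger_gap: 0.425
```

Emit:
apply_moves --increments '[{"xyz": [0, 0, 0], "rotation": [0, 0, 0], "fingers": 1}, {"xyz": [0, 0, 0], "rotation": [0, 0, 0], "fingers": 0}, {"xyz": [0, 0, 0], "rotation": [0, 0, 0], "fingers": -0.15}, {"xyz": [0, 0, 0], "rotation": [0, 0, 0], "fingers": -0.2}, {"xyz": [0, 0, 0], "rotation": [0, 0, 0], "fingers": -0.2}]'

```text
clock: 23.98
eef_pos: [0.5758, 0.3191, 0.0146]
tcp_rot: [0.707, 0.014, -0.014, -0.707]
force: [0.5, 1.0, -0.6]
finger_gap: 0.598
```

Emit:
apply_moves --increments '[{"xyz": [0, -0.2, 0], "rotation": [0, 0, 0], "fingers": -0.2}, {"xyz": [0, -0.5, 0], "rotation": [0, 0, 0], "fingers": -0.2}, {"xyz": [-0.2, -0.9, 0], "rotation": [0, -0.1, 0], "fingers": -0.2}, {"xyz": [-0.5, -1, 0], "rotation": [0, -0.3, 0], "fingers": 0}, {"xyz": [-0.8, -1, 0], "rotation": [0, -0.5, 0], "fingers": 0}]'

```text
clock: 24.6
eef_pos: [0.4564, 0.3152, 0.1672]
tcp_rot: [-0.69, -0.155, 0.151, 0.691]
force: [0.5, 0.5, -0.6]
finger_gap: 0.503
```

```bash
python3 - <<'E'
from blanks import *
grab("wrist","w22"); meas("w22")
plan([.436,.3935,.15],Rdown(np.radians(83.7)))
E
```

```text
blank board [432. 240.] c (573.0, 318.0) size (51.8, 37.2) ang 91.0
blank board [472. 168.] c (570.3, 394.3) size (50.2, 37.6) ang 91.8
at [0.4477 0.3133 0.1647] xyz [0.159 0.098 0.516] rot [-0.006 -1.296 -0.006] gap 0.499 F [-6.9 -2.  -0.6] t 24.6
```

View pics/w22.png

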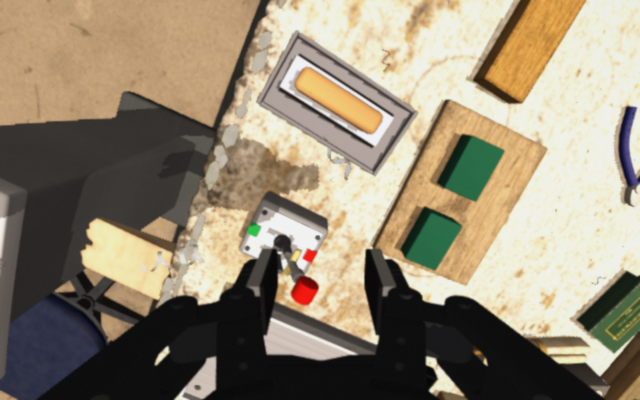

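```bash
cat > scr.py <<'E'
from m import *
def scr(n):
    p,im,D=load(n); P=cloud(p,D); hsv=cv2.cvtColor(im,cv2.COLOR_RGB2HSV); H,S,V=[hsv[...,i].astype(int) for i in range(3)]
    X,Y,Z=P[...,0],P[...,1],P[...,2]
    b=(X>.34)&(X<.52)&(Y>.31)&(Y<.47)
    show("grip",rect(p,(Z>.047)&(Z<.062)&b&(H<25)&(S>60),.054,50)); show("plate+",rect(p,(Z>.017)&(Z<.07)&b,.021,100)); show("tray",rect(p,(Z>.009)&(Z<.07)&b,.014,100))
E
python3 -c "
from scr import *
scr('w22')"
```

```text
grip [338. 100.] c (435.5, 393.6) size (74.6, 19.9) ang 173.7
plate+ [336. 101.] c (436.3, 393.6) size (101.3, 36.3) ang 173.5
tray [336. 104.] c (437.7, 382.1) size (132.2, 89.5) ang 173.2
```

Emit:
apply_moves --increments '[{"xyz": [0.04, 0, 0.1], "rotation": [0, -0.2, 0], "fingers": 0}, {"xyz": [0.08, 0, 0.25], "rotation": [0, -0.4, 0], "fingers": 0}, {"xyz": [0.12, 0, 0.4], "rotation": [0, -0.6, 0], "fingers": 0}, {"xyz": [0.15, 0, 0.5], "rotation": [0, -0.8, 0], "fingers": 0}, {"xyz": [0.15, 0, 0.5], "rotation": [0, -1, 0], "fingers": 0}]'

```text
clock: 25.28
eef_pos: [0.4446, 0.393, 0.1643]
tcp_rot: [-0.579, -0.406, 0.406, 0.579]
force: [-0.6, -0.3, -0.1]
finger_gap: 0.501
```

```bash
python3 - <<'E'
from scr import *
plan([.436,.3935,.10],Rdown(np.radians(83.7)))
grab("wrist","w23"); scr("w23")
plan([.436,.3935,.10],Rdown(np.radians(83.7)))
E
```

```text
at [0.4446 0.393  0.1643] xyz [-0.016  0.429  0.055] rot [-0.    -0.302  0.   ] gap 0.501 F [-0.6 -0.3 -0.1] t 25.3
grip [318. 187.] c (435.2, 394.0) size (75.6, 20.1) ang 173.9
plate+ [318. 179.] c (436.2, 393.9) size (101.9, 35.6) ang 173.7
tray [315. 179.] c (437.4, 382.5) size (131.5, 88.5) ang 173.1
at [0.4447 0.3925 0.1643] xyz [-0.013  0.428  0.057] rot [-0.    -0.299 -0.   ] gap 0.503 F [ 0.3 -0.   0.4] t 25.3
```

View pics/w23.png

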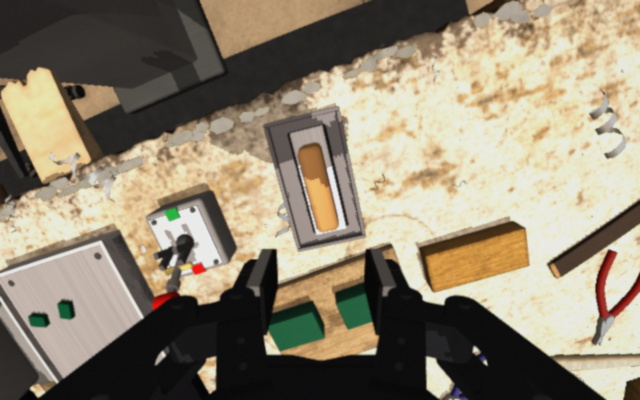

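Emit:
apply_moves --increments '[{"xyz": [-0.01, 0, 0.058], "rotation": [0, -0.15, 0], "fingers": 0}, {"xyz": [-0.01, 0.1, 0.058], "rotation": [0, -0.3, 0], "fingers": 0}, {"xyz": [-0.01, 0.25, 0.058], "rotation": [0, -0.3, 0], "fingers": 0}, {"xyz": [-0.01, 0.45, 0.058], "rotation": [0, -0.3, 0], "fingers": 0}, {"xyz": [-0.01, 0.5, 0.058], "rotation": [0, -0.3, 0], "fingers": 0}]'

```text
clock: 25.95
eef_pos: [0.4348, 0.3922, 0.0875]
tcp_rot: [-0.529, -0.468, 0.471, 0.529]
force: [-0.4, -0.4, -0.4]
finger_gap: 0.5
```

```bash
python3 - <<'E'
from scr import *
grab("wrist","w24"); scr("w24")
plan([.4357,.394,.028],Rdown(np.radians(83.8)))
E
```

```text
grip [324. 231.] c (435.3, 393.7) size (76.8, 19.7) ang 173.5
plate+ [324. 215.] c (439.7, 393.3) size (109.2, 35.5) ang 173.7
tray [320. 209.] c (437.4, 386.4) size (132.0, 80.7) ang 173.2
at [0.435  0.3924 0.0876] xyz [ 0.012  0.397 -0.004] rot [-0.003 -0.015 -0.003] gap 0.505 F [0.6 0.1 0.4] t 26.0
```

View pics/w24.png

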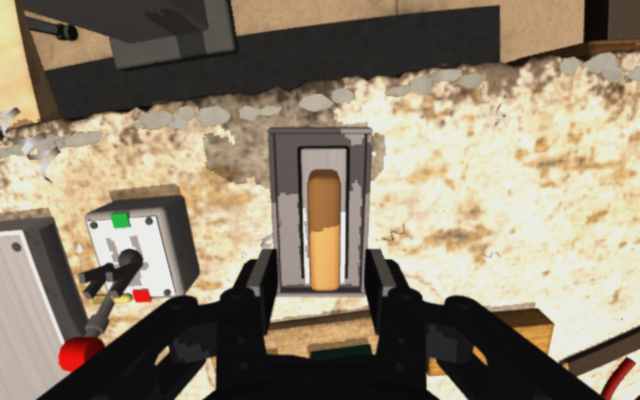

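Emit:
apply_moves --increments '[{"xyz": [0.01, 0.1, 0], "rotation": [0, -0.015, 0], "fingers": 0}, {"xyz": [0.01, 0.2, 0], "rotation": [0, -0.015, 0], "fingers": 0}, {"xyz": [0.01, 0.3, 0], "rotation": [0, -0.015, 0], "fingers": 0}, {"xyz": [0.01, 0.38, 0], "rotation": [0, -0.015, 0], "fingers": 0}, {"xyz": [0.01, 0.38, 0], "rotation": [0, -0.015, 0], "fingers": 0}]'

```text
clock: 26.62
eef_pos: [0.4353, 0.3942, 0.0311]
tcp_rot: [-0.526, -0.472, 0.474, 0.526]
force: [-0.4, -0.7, 0.3]
finger_gap: 0.492
```

Emit:
apply_moves --increments '[{"xyz": [0, 0, 0], "rotation": [0, 0, 0], "fingers": 0.4}, {"xyz": [0, 0, 0], "rotation": [0, 0, 0], "fingers": 1}, {"xyz": [0, 0, 0], "rotation": [0, 0, 0], "fingers": 1}, {"xyz": [0, 0, 0], "rotation": [0, 0, 0], "fingers": 1}, {"xyz": [0, 0, 0], "rotation": [0, 0, 0], "fingers": 1}]' --grip_force 80

```text
clock: 27.25
eef_pos: [0.4368, 0.3952, 0.0331]
tcp_rot: [0.526, 0.473, -0.472, -0.526]
force: [-0.5, -1.5, 3.8]
finger_gap: 0.213
```

```bash
python3 - <<'E'
from scr import *
grab("wrist","w25"); grab("scene","s25")
cv2.imwrite("pics/z6.png",np.hstack([cv2.resize(cv2.imread("pics/s25.png")[150:290,180:320],(400,400)),cv2.resize(cv2.imread("pics/w25.png")[50:400,150:500],(400,400))]))
plan([.4357,.394,.028],Rdown(np.radians(83.8)))
E
```

```text
at [0.4368 0.3952 0.0331] xyz [-0.009  0.034  0.006] rot [0.001 0.002 0.001] gap 0.215 F [-0.7 -1.8  4.7] t 27.4
```

View pics/z6.png

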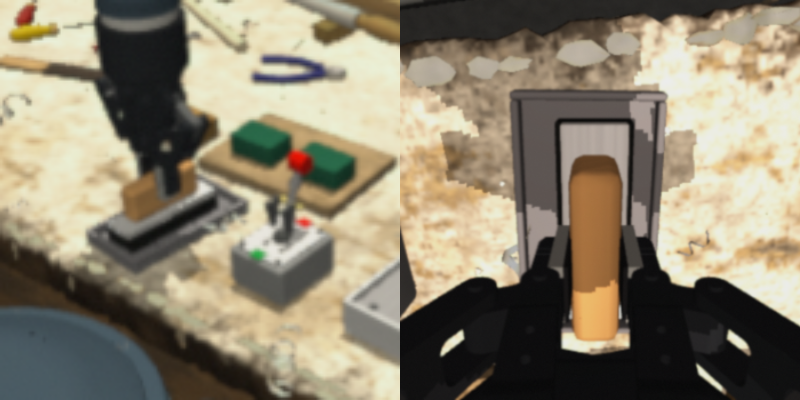

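Emit:
apply_moves --increments '[{"xyz": [0, -0.15, 0], "rotation": [0, 0, 0], "fingers": 1}, {"xyz": [0, -0.4, 0], "rotation": [0, 0, 0], "fingers": 1}, {"xyz": [0, -0.7, 0], "rotation": [0, 0, 0], "fingers": 1}, {"xyz": [0, -1, 0], "rotation": [0, 0, 0], "fingers": 1}, {"xyz": [0, -1, 0], "rotation": [0, 0, 0], "fingers": 1}]'

```text
clock: 27.98
eef_pos: [0.4383, 0.3966, 0.186]
tcp_rot: [0.526, 0.475, -0.47, -0.526]
force: [0.0, -0.0, -3.7]
finger_gap: 0.216
```

Emit:
apply_moves --increments '[{"xyz": [-0.2, 0, 0], "rotation": [0, 0.2, 0], "fingers": 1}, {"xyz": [-0.4, 0, 0], "rotation": [0, 0.4, 0], "fingers": 1}, {"xyz": [-0.6, 0, 0], "rotation": [0, 0.6, 0], "fingers": 1}, {"xyz": [-0.8, 0, 0], "rotation": [0, 0.8, 0], "fingers": 1}, {"xyz": [-1, 0, 0], "rotation": [0, 1, 0], "fingers": 1}]'

```text
clock: 28.6
eef_pos: [0.4188, 0.2444, 0.1803]
tcp_rot: [0.667, 0.233, -0.235, -0.667]
force: [-0.3, 0.3, -2.0]
finger_gap: 0.218
```

```bash
python3 - <<'E'
from scr import *
grab("wrist","w26"); grab("scene","s26")
cv2.imwrite("pics/z7.png",np.hstack([cv2.resize(cv2.imread("pics/s26.png")[100:290,180:370],(400,400)),cv2.resize(cv2.imread("pics/w26.png")[50:400,150:500],(400,400))]))
plan([.4402,.073,.12],Rdown(np.radians(-2.6)))
E
```

```text
at [0.4182 0.243  0.1803] xyz [-0.592  0.405 -0.976] rot [ 0.002  0.917 -0.007] gap 0.214 F [ 1.   0.6 -3.1] t 28.7
```

View pics/z7.png

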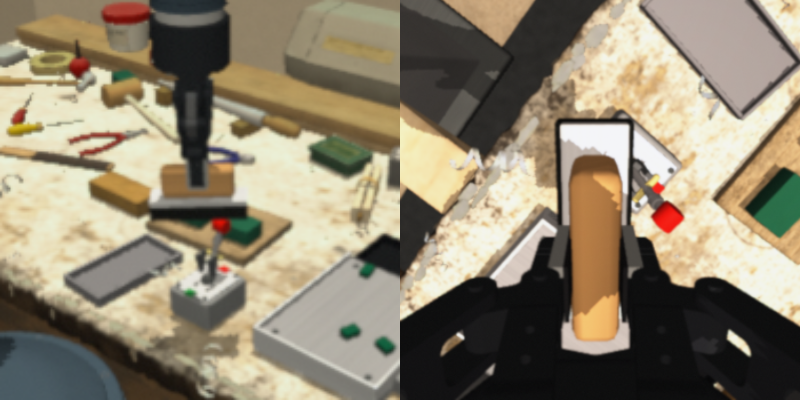

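Emit:
apply_moves --increments '[{"xyz": [-0.12, 0, -0.2], "rotation": [0, 0.2, 0], "fingers": 1}, {"xyz": [-0.24, 0, -0.4], "rotation": [0, 0.4, 0], "fingers": 1}, {"xyz": [-0.36, 0, -0.6], "rotation": [0, 0.6, 0], "fingers": 1}, {"xyz": [-0.48, 0, -0.8], "rotation": [0, 0.8, 0], "fingers": 1}, {"xyz": [-0.59, 0, -0.97], "rotation": [0, 0.92, 0], "fingers": 1}]'

```text
clock: 29.32
eef_pos: [0.4424, 0.0764, 0.181]
tcp_rot: [-0.707, 0.017, -0.015, 0.707]
force: [0.3, 0.4, -1.8]
finger_gap: 0.216
```

```bash
python3 - <<'E'
from scr import *
p,im,D=grab("scene","s27"); grab("wrist","w27")
P=cloud(p,D); Z=P[...,2]; X=P[...,0];Y=P[...,1]
g=(im.max(2)-im.min(2)<40)&(im.max(2)<170)&(Z>.0)&(Z<.02)&(X>.34)&(X<.52)&(Y>.32)&(Y<.46)
g=cv2.morphologyEx(g.astype(np.uint8),cv2.MORPH_OPEN,np.ones((3,3)))
show("tray",rect(p,g,.012,200))
plan([.438,.073,.09],Rdown(np.radians(-2.6)))
cv2.imwrite("pics/z8.png",np.hstack([cv2.resize(cv2.imread("pics/s27.png")[150:310,280:440],(400,400)),cv2.resize(cv2.imread("pics/w27.png")[50:400,150:500],(400,400))]))
E
```

```text
tray [238. 228.] c (432.9, 383.2) size (141.2, 87.9) ang 171.0
at [0.4426 0.0752 0.1811] xyz [-0.029  0.607 -0.016] rot [ 0.001 -0.001 -0.003] gap 0.216 F [-0.   1.2 -2.8] t 29.4
```

View pics/z8.png

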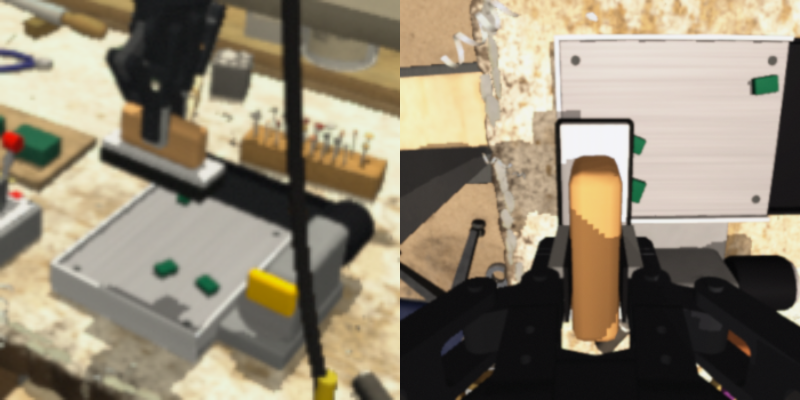

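Emit:
apply_moves --increments '[{"xyz": [-0.03, 0.15, -0.015], "rotation": [0, 0, 0], "fingers": 1}, {"xyz": [-0.03, 0.3, -0.015], "rotation": [0, 0, 0], "fingers": 1}, {"xyz": [-0.03, 0.45, -0.015], "rotation": [0, 0, 0], "fingers": 1}, {"xyz": [-0.03, 0.65, -0.015], "rotation": [0, 0, 0], "fingers": 1}, {"xyz": [-0.03, 0.7, -0.015], "rotation": [0, 0, 0], "fingers": 1}]'

```text
clock: 30.05
eef_pos: [0.4358, 0.0758, 0.075]
tcp_rot: [-0.707, 0.016, -0.013, 0.707]
force: [-0.7, -1.0, -2.8]
finger_gap: 0.214
```

```bash
python3 - <<'E'
from scr import *
plan([.438,.073,.054],Rdown(np.radians(-2.6)))
p,im,D=grab("scene","s28"); p2,im2,D2=grab("wrist","w28")
plan([.438,.073,.054],Rdown(np.radians(-2.6)))
P=cloud(p2,D2); hsv=cv2.cvtColor(im2,cv2.COLOR_RGB2HSV); H,S,V=[hsv[...,i].astype(int) for i in range(3)]
g=(H>60)&(H<90)&(S>120); show("chip",rect(p2,g&(P[...,2]<.045),.032,8))
# scraper aluminium plate top: rim
q=(P[...,2]>.058)&(P[...,2]<.075)&(P[...,0]>.39)&(P[...,0]<.49); show("scr plate",rect(p2,q,.066,50)); print(np.nanmedian(P[q],0))
cv2.imwrite("pics/z9.png",np.hstack([cv2.resize(cv2.imread("pics/s28.png")[170:310,290:430],(400,400)),cv2.resize(cv2.imread("pics/w28.png")[50:400,150:500],(400,400))]))
E
```

```text
at [0.4358 0.0758 0.075 ] xyz [ 0.016  0.14  -0.018] rot [-0.     0.005 -0.007] gap 0.214 F [-0.7 -1.  -2.8] t 30.1
at [0.4371 0.0755 0.0765] xyz [ 0.007  0.15  -0.017] rot [-0.     0.004 -0.004] gap 0.216 F [ 0.8 -0.4 -2.3] t 30.1
chip [382. 269.] c (474.2, 42.7) size (21.0, 14.0) ang 68.9
chip [379. 212.] c (472.9, 84.7) size (19.7, 13.3) ang 154.8
chip [554. 139.] c (581.0, 127.3) size (22.2, 13.1) ang 7.7
scr plate [319. 186.] c (436.0, 102.7) size (49.0, 34.7) ang 87.5
[0.43589132 0.1144186  0.06753688]
```

View pics/z9.png

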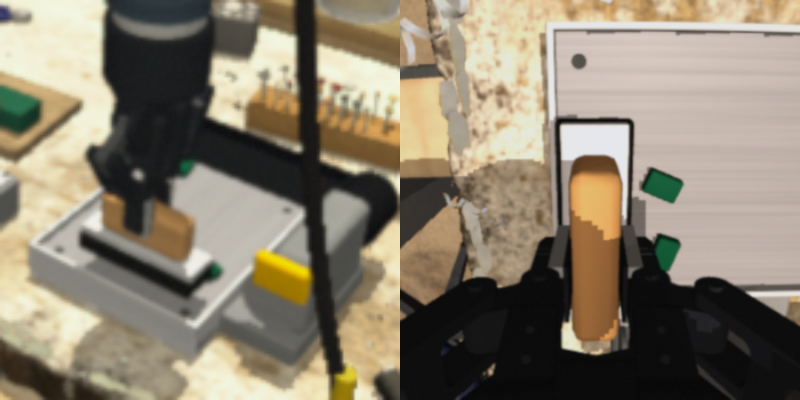

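Emit:
apply_moves --increments '[{"xyz": [0.015, 0.03, -0.02], "rotation": [0, 0, 0], "fingers": 1}, {"xyz": [0.015, 0.06, -0.02], "rotation": [0, 0, 0], "fingers": 1}, {"xyz": [0.015, 0.1, -0.02], "rotation": [0, 0, 0], "fingers": 1}, {"xyz": [0.015, 0.137, -0.02], "rotation": [0, 0, 0], "fingers": 1}, {"xyz": [0.015, 0.137, -0.02], "rotation": [0, 0, 0], "fingers": 1}]'

```text
clock: 30.78
eef_pos: [0.4399, 0.0718, 0.0564]
tcp_rot: [0.707, -0.016, 0.015, -0.707]
force: [-0.7, -0.9, -2.5]
finger_gap: 0.213
```

```bash
python3 - <<'E'
from scr import *
plan([.612,.068,.055],Rdown(np.radians(-2.6)))
p,im,D=grab("side","s29"); p2,im2,D2=grab("wrist","w29")
plan([.612,.068,.055],Rdown(np.radians(-2.6)))
cv2.imwrite("pics/z10.png",np.hstack([cv2.resize(cv2.imread("pics/s29.png")[170:310,270:410],(400,400)),cv2.resize(cv2.imread("pics/w29.png")[50:400,150:500],(400,400))]))
E
```

```text
at [0.4399 0.0718 0.0564] xyz [1.148 0.008 0.024] rot [ 0.     0.003 -0.002] gap 0.213 F [-0.7 -0.9 -2.5] t 30.8
at [0.4403 0.0719 0.0569] xyz [1.144 0.012 0.024] rot [ 0.     0.003 -0.   ] gap 0.217 F [ 0.4  0.5 -2. ] t 30.9
```

View pics/z10.png

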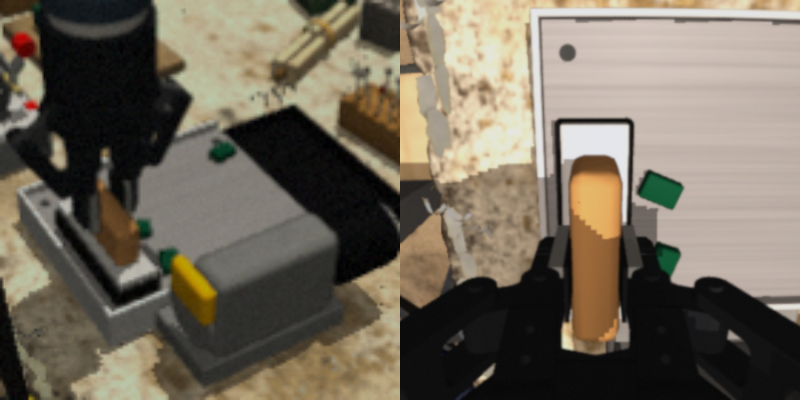

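Emit:
apply_moves --increments '[{"xyz": [0.08, 0.005, 0], "rotation": [0, 0, 0], "fingers": 1}, {"xyz": [0.17, 0.008, 0], "rotation": [0, 0, 0], "fingers": 1}, {"xyz": [0.26, 0.008, 0], "rotation": [0, 0, 0], "fingers": 1}, {"xyz": [0.35, 0.008, 0], "rotation": [0, 0, 0], "fingers": 1}, {"xyz": [0.44, 0.008, 0], "rotation": [0, 0, 0], "fingers": 1}]'

```text
clock: 31.5
eef_pos: [0.5076, 0.0689, 0.0557]
tcp_rot: [0.707, -0.015, 0.015, -0.707]
force: [1.1, -0.5, -1.5]
finger_gap: 0.216
```

Emit:
apply_moves --increments '[{"xyz": [0.09, 0, 0], "rotation": [0, 0, 0], "fingers": 1}, {"xyz": [0.18, 0, 0], "rotation": [0, 0, 0], "fingers": 1}, {"xyz": [0.27, 0, 0], "rotation": [0, 0, 0], "fingers": 1}, {"xyz": [0.36, 0, 0], "rotation": [0, 0, 0], "fingers": 1}, {"xyz": [0.4, 0, 0], "rotation": [0, 0, 0], "fingers": 1}]'

```text
clock: 32.12
eef_pos: [0.5675, 0.0663, 0.0558]
tcp_rot: [0.707, -0.015, 0.016, -0.707]
force: [-0.4, -0.0, -1.8]
finger_gap: 0.213
```

```bash
python3 - <<'E'
from scr import *
plan([.612,.068,.055],Rdown(np.radians(-2.6)))
p,im,D=grab("side","s30"); p2,im2,D2=grab("wrist","w30")
plan([.612,.068,.055],Rdown(np.radians(-2.6)))
cv2.imwrite("pics/z11.png",np.hstack([cv2.resize(cv2.imread("pics/s30.png")[170:310,270:410],(400,400)),cv2.resize(cv2.imread("pics/w30.png")[50:400,150:500],(400,400))]))
E
```

```text
at [0.5675 0.0663 0.0558] xyz [0.296 0.005 0.024] rot [0.    0.002 0.001] gap 0.213 F [-0.4 -0.  -1.8] t 32.1
at [0.5672 0.0663 0.0558] xyz [0.298 0.005 0.024] rot [0.    0.002 0.001] gap 0.213 F [-0.3  0.2 -2.8] t 32.2
```

View pics/z11.png

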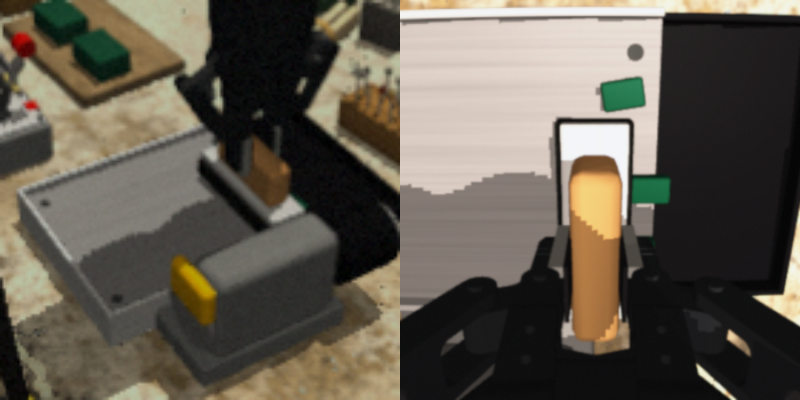

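Emit:
apply_moves --increments '[{"xyz": [0.07, 0, 0], "rotation": [0, 0, 0], "fingers": 1}, {"xyz": [0.14, 0, 0], "rotation": [0, 0, 0], "fingers": 1}, {"xyz": [0.21, 0, 0], "rotation": [0, 0, 0], "fingers": 1}, {"xyz": [0.28, 0, 0], "rotation": [0, 0, 0], "fingers": 1}, {"xyz": [0.35, 0, 0], "rotation": [0, 0, 0], "fingers": 1}]'

```text
clock: 32.85
eef_pos: [0.6196, 0.0641, 0.0557]
tcp_rot: [0.707, -0.015, 0.015, -0.707]
force: [0.3, -0.1, -3.3]
finger_gap: 0.216
```

```bash
python3 - <<'E'
from scr import *
plan([.612,.068,.055],Rdown(np.radians(-2.6)))
p,im,D=grab("side","s31"); p2,im2,D2=grab("wrist","w31")
cv2.imwrite("pics/z12.png",np.hstack([cv2.resize(cv2.imread("pics/s31.png")[170:310,270:410],(400,400)),cv2.resize(cv2.imread("pics/w31.png")[50:400,150:500],(400,400))]))
E
```

```text
at [0.6196 0.0641 0.0557] xyz [-0.052  0.005  0.024] rot [0.    0.002 0.   ] gap 0.216 F [ 0.3 -0.1 -3.3] t 32.9
```

View pics/z12.png

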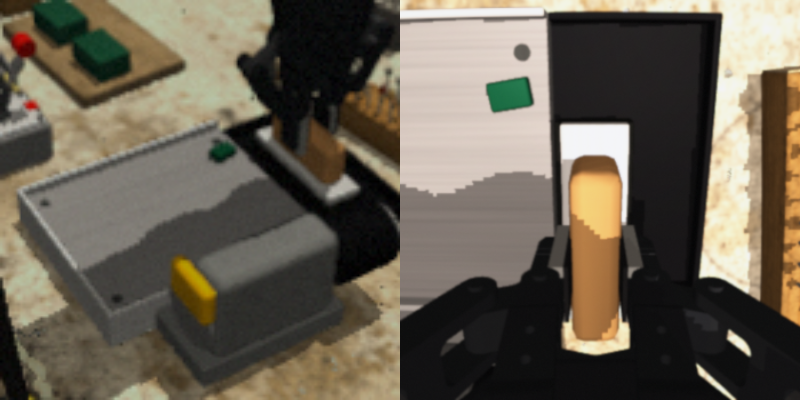

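Emit:
apply_moves --increments '[{"xyz": [0, -0.15, 0], "rotation": [0, 0, 0], "fingers": 1}, {"xyz": [0, -0.35, 0], "rotation": [0, 0, 0], "fingers": 1}, {"xyz": [-0.2, -0.45, 0.1], "rotation": [0, 0, 0], "fingers": 1}, {"xyz": [-0.5, -0.45, 0.2], "rotation": [0, 0, 0], "fingers": 1}, {"xyz": [-0.68, -0.45, 0.26], "rotation": [0, 0, 0], "fingers": 1}]'

```text
clock: 33.58
eef_pos: [0.5162, 0.1081, 0.1234]
tcp_rot: [-0.707, 0.016, -0.015, 0.707]
force: [0.4, 0.4, -2.5]
finger_gap: 0.216
```

```bash
python3 - <<'E'
from scr import *
p,im,D=grab("side","s32"); p2,im2,D2=grab("wrist","w32")
plan([.520,.108,.055],Rdown(np.radians(-2.6)))
P=cloud(p2,D2); hsv=cv2.cvtColor(im2,cv2.COLOR_RGB2HSV); H,S,V=[hsv[...,i].astype(int) for i in range(3)]
g=(H>60)&(H<90)&(S>120); 
for c in rect(p2,g&(P[...,2]<.045),.012,8): print(c, deep(p2,[np.array(c[0])],D2).round(3))
cv2.imwrite("pics/z13.png",np.hstack([cv2.resize(cv2.imread("pics/s32.png")[170:310,270:410],(400,400)),cv2.resize(cv2.imread("pics/w32.png")[50:400,150:500],(400,400))]))
E
```

```text
at [0.5144 0.1085 0.123 ] xyz [ 0.039  0.453 -0.002] rot [ 0.     0.005 -0.005] gap 0.215 F [-0.2 -0.5 -2.9] t 33.7
((442.9303412809724, 266.0864890135577), (620.2, 41.4), (22.5, 16.8), 87.5) [[0.619 0.043 0.016]]
((455.74177777777777, 228.89955555555554), (628.8, 77.3), (22.5, 15.1), 177.4) [[0.627 0.079 0.015]]
((411.71224677716384, 179.81583793738488), (587.8, 123.1), (20.7, 14.1), 7.5) [[0.582 0.128 0.033]]
((164.789077212806, 3.5875706214689265), (401.3, 265.1), (10.0, 5.6), 175.0) [[0.414 0.256 0.041]]
```

View pics/z13.png

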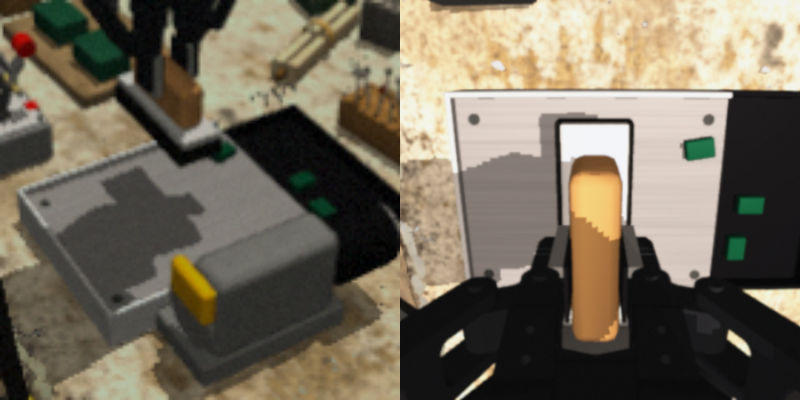

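Emit:
apply_moves --increments '[{"xyz": [0.02, 0.1, 0], "rotation": [0, 0, 0], "fingers": 1}, {"xyz": [0.04, 0.2, 0], "rotation": [0, 0, 0], "fingers": 1}, {"xyz": [0.04, 0.32, 0], "rotation": [0, 0, 0], "fingers": 1}, {"xyz": [0.04, 0.44, 0], "rotation": [0, 0, 0], "fingers": 1}, {"xyz": [0.04, 0.445, 0], "rotation": [0, 0, 0], "fingers": 1}]'

```text
clock: 34.3
eef_pos: [0.5242, 0.1067, 0.0544]
tcp_rot: [0.707, -0.017, 0.015, -0.707]
force: [0.1, 0.4, -2.4]
finger_gap: 0.212
```

Emit:
apply_moves --increments '[{"xyz": [0.08, 0, 0], "rotation": [0, 0, 0], "fingers": 1}, {"xyz": [0.17, 0, 0], "rotation": [0, 0, 0], "fingers": 1}, {"xyz": [0.25, 0, 0], "rotation": [0, 0, 0], "fingers": 1}, {"xyz": [0.33, 0, 0], "rotation": [0, 0, 0], "fingers": 1}, {"xyz": [0.4, 0, 0], "rotation": [0, 0, 0], "fingers": 1}]'

```text
clock: 34.92
eef_pos: [0.5856, 0.1046, 0.0566]
tcp_rot: [0.707, -0.015, 0.016, -0.707]
force: [0.5, 0.6, -2.0]
finger_gap: 0.213
```

Emit:
apply_moves --increments '[{"xyz": [0.06, 0, 0], "rotation": [0, 0, 0], "fingers": 1}, {"xyz": [0.12, 0, 0], "rotation": [0, 0, 0], "fingers": 1}, {"xyz": [0.18, 0, 0], "rotation": [0, 0, 0], "fingers": 1}, {"xyz": [0.24, 0, 0], "rotation": [0, 0, 0], "fingers": 1}, {"xyz": [0.24, 0, 0], "rotation": [0, 0, 0], "fingers": 1}]'

```text
clock: 35.55
eef_pos: [0.6214, 0.103, 0.0565]
tcp_rot: [0.707, -0.015, 0.016, -0.707]
force: [0.4, -0.0, -2.3]
finger_gap: 0.215
```

Emit:
apply_moves --increments '[{"xyz": [0, -0.2, 0], "rotation": [0, 0, 0], "fingers": 1}, {"xyz": [0, -0.4, 0], "rotation": [0, 0, 0], "fingers": 1}, {"xyz": [-0.1, -0.7, 0], "rotation": [0, 0, 0], "fingers": 1}, {"xyz": [-0.3, -0.85, 0], "rotation": [0, 0, 0], "fingers": 1}, {"xyz": [-0.6, -0.85, 0], "rotation": [0, 0, 0], "fingers": 1}]'

```text
clock: 36.17
eef_pos: [0.5323, 0.1071, 0.1867]
tcp_rot: [-0.707, 0.013, -0.018, 0.707]
force: [-0.3, 0.9, -3.5]
finger_gap: 0.213
```

```bash
python3 - <<'E'
from scr import *
p,im,D=grab("side","s33"); p2,im2,D2=grab("wrist","w33")
plan([.4368,.395,.18],Rdown(np.radians(40)))
P=cloud(p2,D2); hsv=cv2.cvtColor(im2,cv2.COLOR_RGB2HSV); H,S,V=[hsv[...,i].astype(int) for i in range(3)]
g=(H>60)&(H<90)&(S>120); 
for c in rect(p2,g&(P[...,2]<.045),.014,8): print(c, deep(p2,[np.array(c[0])],D2).round(3))
cv2.imwrite("pics/z14.png",np.hstack([cv2.resize(cv2.imread("pics/s33.png")[170:310,270:410],(400,400)),cv2.resize(cv2.imread("pics/w33.png")[0:400,120:520],(400,400))]))
E
```

```text
at [0.5235 0.1072 0.183 ] xyz [-0.658  0.024  1.893] rot [-0.003 -0.943 -0.01 ] gap 0.214 F [ 0.4 -1.  -2.8] t 36.3
((415.8504542278127, 239.00069881201955), (619.7, 41.8), (21.1, 16.0), 87.4) [[0.62  0.042 0.014]]
((425.59, 206.50066666666666), (628.4, 78.3), (21.9, 14.3), 177.6) [[0.628 0.079 0.015]]
((426.29107142857146, 163.8797619047619), (626.8, 123.3), (21.7, 14.3), 178.0) [[0.627 0.124 0.014]]
((187.73113854595334, 20.218106995884774), (404.3, 266.5), (12.0, 9.5), 85.5) [[0.415 0.259 0.042]]
```

View pics/z14.png

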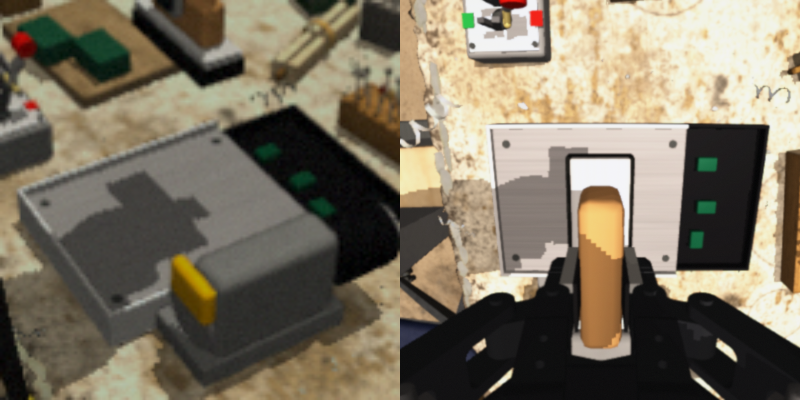

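Emit:
apply_moves --increments '[{"xyz": [-0.06, 0, 0.2], "rotation": [0, -0.19, 0], "fingers": 1}, {"xyz": [-0.13, 0, 0.4], "rotation": [0, -0.38, 0], "fingers": 1}, {"xyz": [-0.2, 0, 0.6], "rotation": [0, -0.57, 0], "fingers": 1}, {"xyz": [-0.26, 0, 0.8], "rotation": [0, -0.76, 0], "fingers": 1}, {"xyz": [-0.33, 0, 0.95], "rotation": [0, -0.95, 0], "fingers": 1}]'

```text
clock: 36.9
eef_pos: [0.4868, 0.2527, 0.1839]
tcp_rot: [-0.663, -0.245, 0.245, 0.663]
force: [0.2, 0.3, -2.1]
finger_gap: 0.213
```

```bash
python3 - <<'E'
from scr import *
plan([.4368,.395,.15],Rdown(np.radians(83.8)))
E
```

```text
at [0.4868 0.2527 0.1839] xyz [0.364 0.226 0.937] rot [-0.   -0.96 -0.  ] gap 0.213 F [ 0.2  0.3 -2.1] t 36.9
```

Emit:
apply_moves --increments '[{"xyz": [0.07, 0, 0.2], "rotation": [0, -0.19, 0], "fingers": 1}, {"xyz": [0.14, 0, 0.4], "rotation": [0, -0.38, 0], "fingers": 1}, {"xyz": [0.22, 0, 0.6], "rotation": [0, -0.57, 0], "fingers": 1}, {"xyz": [0.3, 0, 0.8], "rotation": [0, -0.76, 0], "fingers": 1}, {"xyz": [0.36, 0, 0.92], "rotation": [0, -0.95, 0], "fingers": 1}]'

```text
clock: 37.52
eef_pos: [0.4384, 0.393, 0.1838]
tcp_rot: [-0.528, -0.47, 0.47, 0.528]
force: [0.6, 0.4, -3.0]
finger_gap: 0.216
```

```bash
python3 - <<'E'
from scr import *
plan([.4368,.395,.07],Rdown(np.radians(83.8)))
p2,im2,D2=grab("wrist","w34"); p,im,D=grab("scene","s34")
plan([.4368,.395,.07],Rdown(np.radians(83.8)))
P=cloud(p2,D2)
# tray outline from dark gray mask low z
cv2.imwrite("pics/z15.png",np.hstack([cv2.resize(cv2.imread("pics/s34.png")[130:290,180:340],(400,400)),cv2.resize(cv2.imread("pics/w34.png")[0:400,120:520],(400,400))]))
E
```

```text
at [0.4384 0.393  0.1838] xyz [0.012 0.759 0.012] rot [-0.001 -0.009 -0.   ] gap 0.216 F [ 0.6  0.4 -3. ] t 37.5
at [0.4384 0.3935 0.1837] xyz [0.009 0.758 0.012] rot [-0.001 -0.013  0.   ] gap 0.214 F [-0.2 -0.3 -3.4] t 37.6
```

View pics/z15.png

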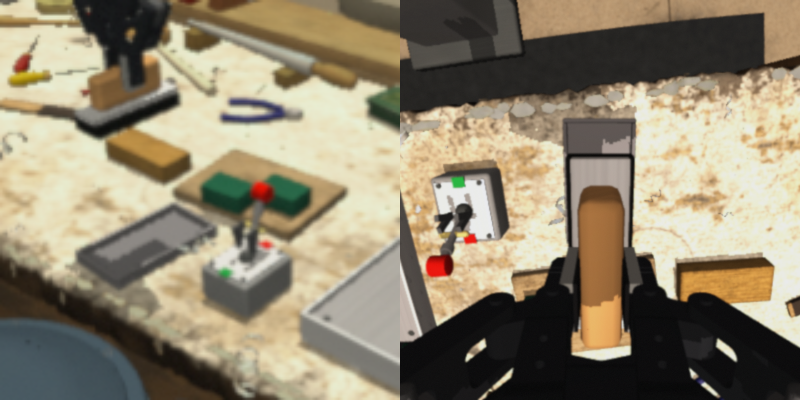

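Emit:
apply_moves --increments '[{"xyz": [0.01, 0.15, 0.012], "rotation": [0, -0.01, 0], "fingers": 1}, {"xyz": [0.01, 0.35, 0.012], "rotation": [0, -0.01, 0], "fingers": 1}, {"xyz": [0.01, 0.55, 0.012], "rotation": [0, -0.01, 0], "fingers": 1}, {"xyz": [0.01, 0.8, 0.012], "rotation": [0, -0.01, 0], "fingers": 1}, {"xyz": [0.01, 0.83, 0.012], "rotation": [0, -0.01, 0], "fingers": 1}]'

```text
clock: 38.25
eef_pos: [0.4355, 0.3908, 0.0567]
tcp_rot: [-0.528, -0.468, 0.473, 0.528]
force: [-0.1, -1.1, -2.4]
finger_gap: 0.211
```

```bash
python3 - <<'E'
from scr import *
plan([.4368,.395,.034],Rdown(np.radians(83.8)))
p2,im2,D2=grab("wrist","w35"); p,im,D=grab("scene","s35")
plan([.4368,.395,.034],Rdown(np.radians(83.8)))
cv2.imwrite("pics/z16.png",np.hstack([cv2.resize(cv2.imread("pics/s35.png")[150:290,190:330],(400,400)),cv2.resize(cv2.imread("pics/w35.png")[0:400,120:520],(400,400))]))
E
```

```text
at [0.4355 0.3908 0.0567] xyz [ 0.03   0.151 -0.006] rot [-0.006 -0.01  -0.006] gap 0.211 F [-0.1 -1.1 -2.4] t 38.2
at [0.4375 0.3926 0.0595] xyz [0.015 0.17  0.006] rot [-0.001 -0.009 -0.002] gap 0.212 F [-0.4  0.2 -2.6] t 38.4
```

View pics/z16.png

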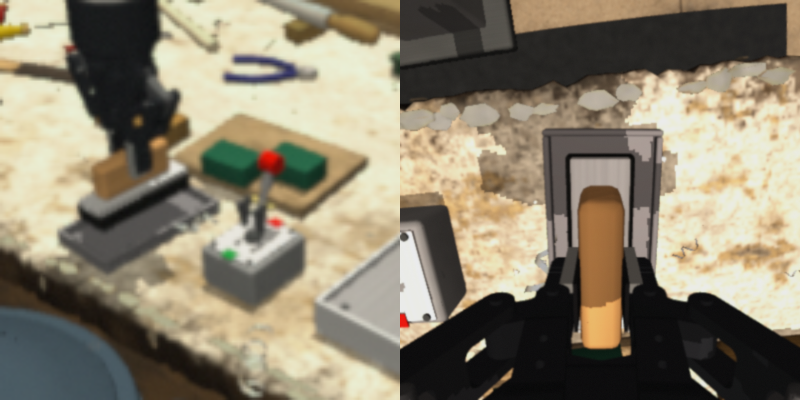

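Aligned in the tray. Lower, release, rise.

Emit:
apply_moves --increments '[{"xyz": [0.012, 0.05, 0], "rotation": [0, 0, 0], "fingers": 1}, {"xyz": [0.012, 0.09, 0], "rotation": [0, 0, 0], "fingers": 1}, {"xyz": [0.012, 0.12, 0], "rotation": [0, 0, 0], "fingers": 1}, {"xyz": [0.012, 0.15, 0], "rotation": [0, 0, 0], "fingers": 1}, {"xyz": [0.012, 0.168, 0], "rotation": [0, 0, 0], "fingers": 1}]'

```text
clock: 38.98
eef_pos: [0.4378, 0.3951, 0.034]
tcp_rot: [0.528, 0.471, -0.471, -0.528]
force: [-0.0, -0.3, -3.2]
finger_gap: 0.213
```

Emit:
apply_moves --increments '[{"xyz": [0, 0, 0], "rotation": [0, 0, 0], "fingers": 1}, {"xyz": [0, 0, 0], "rotation": [0, 0, 0], "fingers": 0.4}, {"xyz": [0, 0, 0], "rotation": [0, 0, 0], "fingers": 0.1}, {"xyz": [0, 0, 0], "rotation": [0, 0, 0], "fingers": 0}, {"xyz": [0, 0, 0], "rotation": [0, 0, 0], "fingers": 0}]'

```text
clock: 39.6
eef_pos: [0.4381, 0.3953, 0.0345]
tcp_rot: [0.528, 0.471, -0.471, -0.528]
force: [0.4, -0.1, 0.0]
finger_gap: 0.5
```

Emit:
apply_moves --increments '[{"xyz": [0, -0.15, 0], "rotation": [0, 0, 0], "fingers": 0}, {"xyz": [0, -0.35, 0], "rotation": [0, 0, 0], "fingers": 0}, {"xyz": [0, -0.6, 0], "rotation": [0, 0, 0], "fingers": 0}, {"xyz": [0, -0.85, 0], "rotation": [0, 0, 0], "fingers": 0}, {"xyz": [0, -0.95, 0], "rotation": [0, 0, 0], "fingers": 0}]'

```text
clock: 40.22
eef_pos: [0.4391, 0.3961, 0.1793]
tcp_rot: [0.528, 0.472, -0.469, -0.527]
force: [0.1, 1.3, -0.1]
finger_gap: 0.498
```

```bash
python3 - <<'E'
from scr import *
p2,im2,D2=grab("wrist","w36"); scr("w36")
plan([.470,.2575,.15],Rdown(np.radians(88)))
E
```

```text
grip [318. 190.] c (436.2, 394.1) size (74.4, 19.6) ang 173.9
plate+ [318. 181.] c (437.0, 394.1) size (101.4, 35.6) ang 173.3
tray [315. 180.] c (437.5, 381.8) size (131.1, 89.7) ang 173.2
at [0.4394 0.3963 0.1801] xyz [-0.897  0.199 -0.307] rot [ 0.005 -0.101  0.004] gap 0.5 F [ 0.8 -0.2  1. ] t 40.3
```

View pics/w36.png

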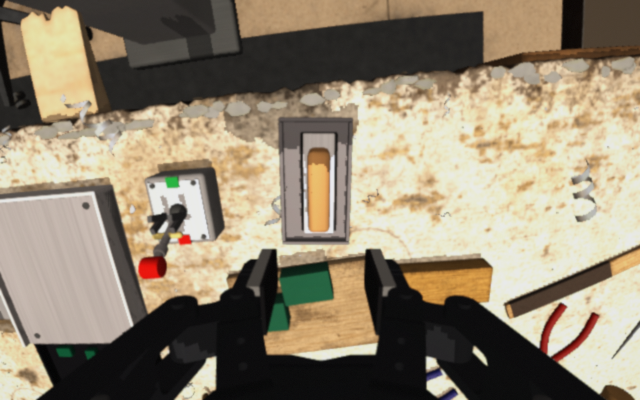

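Emit:
apply_moves --increments '[{"xyz": [-0.2, 0, -0.07], "rotation": [0, -0.1, 0], "fingers": 0}, {"xyz": [-0.4, 0, -0.14], "rotation": [0, -0.1, 0], "fingers": 0}, {"xyz": [-0.65, 0, -0.21], "rotation": [0, -0.1, 0], "fingers": 0}, {"xyz": [-0.9, 0, -0.307], "rotation": [0, -0.1, 0], "fingers": 0}, {"xyz": [-0.9, 0, -0.307], "rotation": [0, -0.1, 0], "fingers": 0}]'

```text
clock: 40.9
eef_pos: [0.4679, 0.2534, 0.1752]
tcp_rot: [-0.51, -0.489, 0.491, 0.51]
force: [-0.2, 0.1, -0.6]
finger_gap: 0.5
```

```bash
cat > bat.py <<'E'
from m import *
def bat(n):
    p,im,D=load(n); P=cloud(p,D); hsv=cv2.cvtColor(im,cv2.COLOR_RGB2HSV); H,S,V=[hsv[...,i].astype(int) for i in range(3)]
    X,Y,Z=P[...,0],P[...,1],P[...,2]
    q=((H<6)|(H>174))&(S>150)&(Z>.07)&(X>.38)&(X<.52)&(Y>.2)&(Y<.32)
    print(np.nanpercentile(P[q],[1,50,99],axis=0).round(4).tolist())
E
python3 - <<'E'
from bat import *
plan([.469,.2577,.088],Rdown(np.radians(88)))
p2,im2,D2=grab("wrist","w37"); bat("w37")
plan([.469,.2577,.088],Rdown(np.radians(88)))
E
```

```text
at [0.4679 0.2534 0.1752] xyz [ 0.03   0.581 -0.007] rot [-0.003 -0.006 -0.002] gap 0.5 F [-0.2  0.1 -0.6] t 40.9
[[0.4605, 0.2497, 0.1025], [0.4667, 0.257, 0.1108], [0.4763, 0.2645, 0.1131]]
at [0.4678 0.2547 0.1754] xyz [ 0.021  0.583 -0.009] rot [-0.003 -0.004 -0.001] gap 0.498 F [-0.4  0.4  0.2] t 41.0
```

View pics/w37.png

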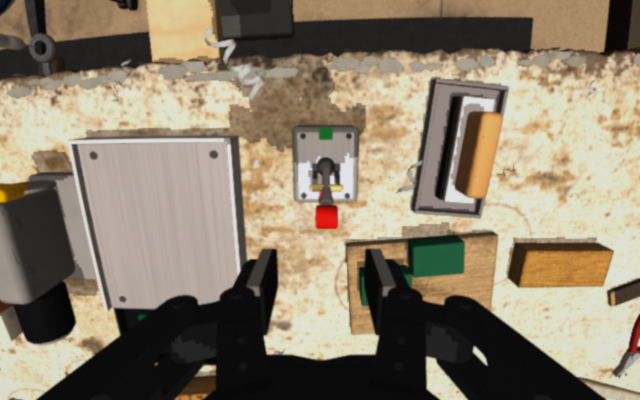

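Emit:
apply_moves --increments '[{"xyz": [0.017, 0.12, 0], "rotation": [0, 0, 0], "fingers": 0}, {"xyz": [0.017, 0.25, 0], "rotation": [0, 0, 0], "fingers": 0}, {"xyz": [0.017, 0.38, 0], "rotation": [0, 0, 0], "fingers": 0}, {"xyz": [0.017, 0.5, 0], "rotation": [0, 0, 0], "fingers": 0}, {"xyz": [0.017, 0.575, 0], "rotation": [0, 0, 0], "fingers": 0}]'

```text
clock: 41.58
eef_pos: [0.4672, 0.259, 0.0888]
tcp_rot: [-0.508, -0.491, 0.492, 0.509]
force: [-0.3, 0.4, 0.1]
finger_gap: 0.502
```

Emit:
apply_moves --increments '[{"xyz": [0, 0, 0], "rotation": [0, 0, 0], "fingers": 0.4}, {"xyz": [0, 0, 0], "rotation": [0, 0, 0], "fingers": 1}, {"xyz": [0, 0, 0], "rotation": [0, 0, 0], "fingers": 1}, {"xyz": [0, 0, 0], "rotation": [0, 0, 0], "fingers": 1}, {"xyz": [0, 0, 0], "rotation": [0, 0, 0], "fingers": 1}]' --grip_force 60

```text
clock: 42.2
eef_pos: [0.4682, 0.258, 0.0907]
tcp_rot: [0.509, 0.491, -0.491, -0.509]
force: [-1.4, -3.8, 0.1]
finger_gap: 0.169
```

```bash
python3 - <<'E'
from bat import *
plan([.469,.2577,.088],Rdown(np.radians(88)))
p2,im2,D2=grab("wrist","w38"); bat("w38"); grab("scene","s38")
cv2.imwrite("pics/z17.png",np.hstack([cv2.resize(cv2.imread("pics/s38.png")[170:270,230:330],(400,400)),cv2.resize(cv2.imread("pics/w38.png")[150:350,220:420],(400,400))]))
E
```

```text
at [0.4682 0.258  0.0907] xyz [-0.002  0.018 -0.006] rot [-0.    -0.001 -0.001] gap 0.169 F [-1.4 -3.8  0.1] t 42.2
[[0.4581, 0.2506, 0.1016], [0.4651, 0.2577, 0.1107], [0.4754, 0.2651, 0.1174]]
```

View pics/z17.png

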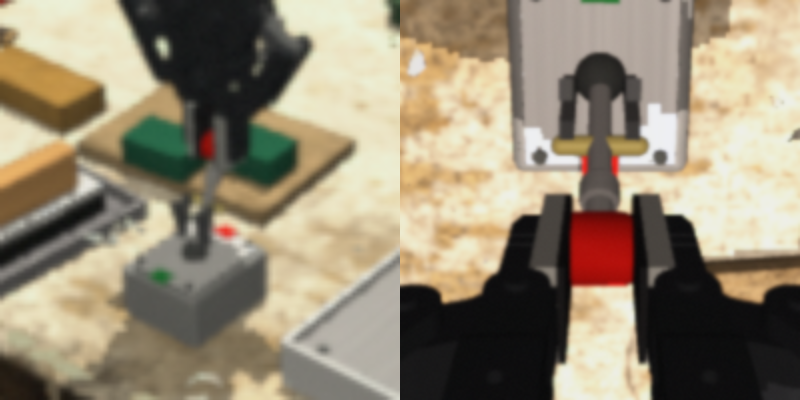

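Emit:
apply_moves --increments '[{"xyz": [0, -0.025, -0.01], "rotation": [0, 0, 0], "fingers": 1}, {"xyz": [0, -0.05, -0.02], "rotation": [0, 0, 0], "fingers": 1}, {"xyz": [0, -0.08, -0.033], "rotation": [0, 0, 0], "fingers": 1}, {"xyz": [0, -0.08, -0.033], "rotation": [0, 0, 0], "fingers": 1}, {"xyz": [0, -0.08, -0.033], "rotation": [0, 0, 0], "fingers": 1}]'

```text
clock: 42.92
eef_pos: [0.4726, 0.2579, 0.102]
tcp_rot: [-0.509, -0.49, 0.492, 0.509]
force: [-2.5, -2.9, -9.0]
finger_gap: 0.165
```

```bash
python3 - <<'E'
from bat import *
plan([.469,.2577,.088],Rdown(np.radians(88)))
p2,im2,D2=grab("wrist","w39"); bat("w39")
E
```

```text
at [0.4726 0.2579 0.102 ] xyz [-0.002  0.093  0.024] rot [-0.002 -0.001 -0.001] gap 0.165 F [-2.5 -2.9 -9. ] t 42.9
[[0.4627, 0.2505, 0.1133], [0.4697, 0.2576, 0.1218], [0.4798, 0.265, 0.1294]]
```

Emit:
apply_moves --increments '[{"xyz": [0, -0.027, 0.08], "rotation": [0, 0, 0], "fingers": 1}, {"xyz": [0, -0.041, 0.164], "rotation": [0, 0, 0], "fingers": 1}, {"xyz": [0, -0.041, 0.249], "rotation": [0, 0, 0], "fingers": 1}, {"xyz": [0, -0.027, 0.332], "rotation": [0, 0, 0], "fingers": 1}, {"xyz": [0, 0, 0.415], "rotation": [0, 0, 0], "fingers": 1}]'

```text
clock: 43.6
eef_pos: [0.4141, 0.2605, 0.1048]
tcp_rot: [0.511, 0.493, -0.489, -0.507]
force: [4.7, -6.2, -6.7]
finger_gap: 0.156
```

```bash
python3 - <<'E'
from bat import *
plan([.469,.2577,.088],Rdown(np.radians(88)))
p2,im2,D2=grab("wrist","w40"); bat("w40")
cv2.imwrite("pics/z18.png",cv2.resize(cv2.imread("pics/w40.png")[150:350,220:420],(400,400)))
E
```

```text
at [0.4141 0.2605 0.1048] xyz [-0.006  0.115 -0.365] rot [ 0.011 -0.001 -0.   ] gap 0.156 F [ 4.7 -6.2 -6.7] t 43.6
[[0.4145, 0.2531, 0.1151], [0.4217, 0.2597, 0.1239], [0.4322, 0.2669, 0.1338]]
```

View pics/z18.png

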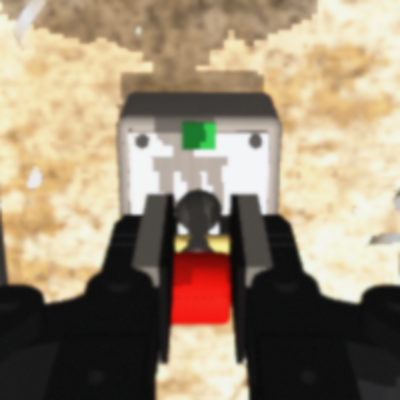

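Emit:
apply_moves --increments '[{"xyz": [0, 0.005, 0.02], "rotation": [0, 0, 0], "fingers": 1}, {"xyz": [0, 0.01, 0.04], "rotation": [0, 0, 0], "fingers": 1}, {"xyz": [0, 0.015, 0.06], "rotation": [0, 0, 0], "fingers": 1}, {"xyz": [0, 0.02, 0.075], "rotation": [0, 0, 0], "fingers": 1}, {"xyz": [0, 0.02, 0.08], "rotation": [0, 0, 0], "fingers": 1}]'

```text
clock: 44.28
eef_pos: [0.4026, 0.2611, 0.1019]
tcp_rot: [0.511, 0.493, -0.489, -0.507]
force: [5.8, -6.7, -6.5]
finger_gap: 0.149
```

```bash
python3 - <<'E'
from bat import *
plan([.469,.2577,.088],Rdown(np.radians(88)))
p2,im2,D2=grab("wrist","w41"); bat("w41")
cv2.imwrite("pics/z19.png",cv2.resize(cv2.imread("pics/w41.png")[150:350,220:420],(400,400)))
E
```

```text
at [0.4026 0.2611 0.1019] xyz [-0.007  0.097 -0.442] rot [ 0.011 -0.001  0.   ] gap 0.149 F [ 5.8 -6.7 -6.5] t 44.3
[[0.4037, 0.2538, 0.1127], [0.4119, 0.2603, 0.1222], [0.4224, 0.2672, 0.1368]]
```

View pics/z19.png

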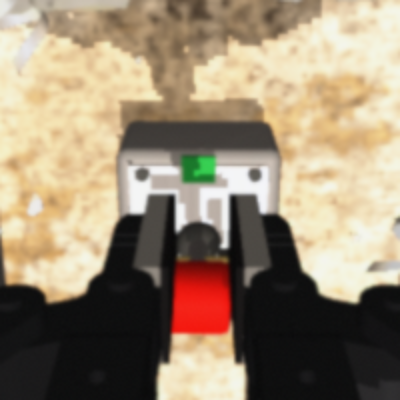

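Emit:
apply_moves --increments '[{"xyz": [0, 0.02, -0.005], "rotation": [0, 0, 0], "fingers": 1}, {"xyz": [0, 0.04, -0.012], "rotation": [0, 0, 0], "fingers": 1}, {"xyz": [0, 0.06, -0.02], "rotation": [0, 0, 0], "fingers": 1}, {"xyz": [0, 0.076, -0.024], "rotation": [0, 0, 0], "fingers": 1}, {"xyz": [0, 0.076, -0.024], "rotation": [0, 0, 0], "fingers": 1}]'

```text
clock: 44.95
eef_pos: [0.4061, 0.261, 0.0916]
tcp_rot: [0.511, 0.493, -0.489, -0.507]
force: [1.3, -7.5, 2.1]
finger_gap: 0.151
```

```bash
python3 - <<'E'
from bat import *
plan([.469,.2577,.088],Rdown(np.radians(88)))
p2,im2,D2=grab("wrist","w42"); bat("w42")
E
```

```text
at [0.4061 0.261  0.0916] xyz [-0.007  0.028 -0.42 ] rot [ 0.011 -0.001  0.001] gap 0.151 F [ 1.3 -7.5  2.1] t 45.0
[[0.4077, 0.2537, 0.1021], [0.4155, 0.2602, 0.112], [0.4258, 0.2671, 0.1265]]
```

Emit:
apply_moves --increments '[{"xyz": [0, 0, 0], "rotation": [0, 0, 0], "fingers": 0.3}, {"xyz": [0, 0, 0], "rotation": [0, 0, 0], "fingers": 0}, {"xyz": [0, 0, 0], "rotation": [0, 0, 0], "fingers": -0.1}, {"xyz": [0, 0, 0], "rotation": [0, 0, 0], "fingers": -0.1}, {"xyz": [0, -0.15, 0], "rotation": [0, 0, 0], "fingers": -0.1}]'

```text
clock: 45.62
eef_pos: [0.4011, 0.2602, 0.1095]
tcp_rot: [-0.508, -0.49, 0.492, 0.509]
force: [-0.0, -0.3, -0.5]
finger_gap: 0.551
```

Emit:
apply_moves --increments '[{"xyz": [0, -0.2, 0], "rotation": [0, 0, 0], "fingers": -0.1}, {"xyz": [0, -0.4, 0], "rotation": [0, 0, 0], "fingers": -0.1}, {"xyz": [0, -0.7, 0], "rotation": [0, 0, 0], "fingers": -0.1}, {"xyz": [0, -1, 0], "rotation": [0, 0, 0], "fingers": -0.1}, {"xyz": [0, -1, 0], "rotation": [0, 0, 0], "fingers": -0.1}]'

```text
clock: 46.25
eef_pos: [0.405, 0.262, 0.2644]
tcp_rot: [0.51, 0.494, -0.488, -0.508]
force: [0.6, -1.0, -0.7]
finger_gap: 0.549
```

Emit:
apply_moves --increments '[{"xyz": [0, 0, 0], "rotation": [0, 0, 0], "fingers": -0.1}, {"xyz": [0, 0, 0], "rotation": [0, 0, 0], "fingers": -0.1}, {"xyz": [0, 0, 0], "rotation": [0, 0, 0], "fingers": -0.1}, {"xyz": [0, 0, 0], "rotation": [0, 0, 0], "fingers": -0.1}, {"xyz": [0, 0, 0], "rotation": [0, 0, 0], "fingers": -0.1}]'

```text
clock: 46.88
eef_pos: [0.4026, 0.2607, 0.2604]
tcp_rot: [-0.509, -0.491, 0.491, 0.509]
force: [-0.2, -0.5, 0.2]
finger_gap: 0.549
```

```bash
python3 - <<'E'
from bat import *
from blanks import meas
from scr import scr
p2,im2,D2=grab("wrist","w43"); bat("w43"); scr("w43"); meas("w43"); 
p,im,D=grab("scene","s43"); meas("s43"); bat("s43"); scr("s43")
p0,_,_=load("scene4"); bat("scene4")
plan([.469,.2577,.088])
E
```

```text
[[0.4124, 0.2513, 0.1075], [0.4187, 0.259, 0.1126], [0.4273, 0.266, 0.115]]
grip [435. 200.] c (436.0, 392.6) size (75.8, 23.5) ang 173.2
plate+ [428. 194.] c (438.3, 396.7) size (101.7, 43.9) ang 174.0
tray [422. 192.] c (437.3, 381.2) size (132.5, 91.2) ang 173.1
blank board [359. 297.] c (572.6, 307.9) size (36.6, 33.6) ang 2.4
blank board [416. 272.] c (540.1, 378.4) size (36.5, 27.6) ang 3.9
blank board [282. 205.] c (551.8, 336.0) size (111.9, 51.0) ang 120.5
pan chip [391. 237.] c (621.4, 39.4) size (20.0, 14.7) ang 94.0
pan chip [379. 231.] c (627.5, 74.8) size (21.9, 18.1) ang 170.7
pan chip [364. 225.] c (628.4, 121.3) size (21.1, 17.5) ang 1.5
[[0.3999, 0.2444, 0.0986], [0.416, 0.2548, 0.1089], [0.4255, 0.2845, 0.3245]]
grip [236. 213.] c (433.6, 387.6) size (79.3, 29.7) ang 174.0
plate+ [236. 219.] c (446.7, 405.4) size (123.2, 79.6) ang 174.0
tray [238. 224.] c (439.2, 400.7) size (138.5, 127.0) ang 166.7
[[0.41, 0.248, 0.0999], [0.4146, 0.2536, 0.107], [0.4248, 0.2644, 0.1121]]
at [0.4027 0.2607 0.2606] xyz [-0.004  1.15  -0.443] rot [0. 0. 0.] gap 0.547 F [ 0.4 -0.5 -0. ] t 47.0
```

View pics/w43.png

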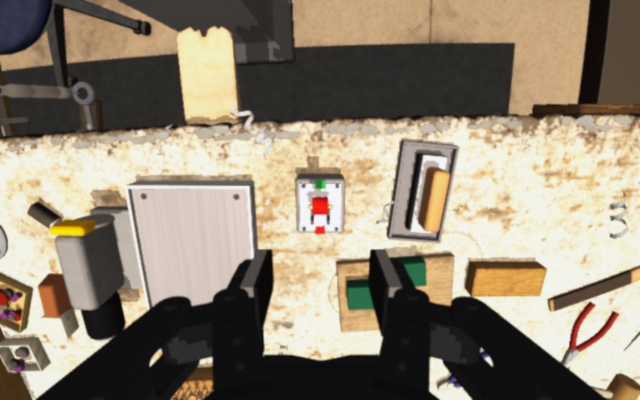

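View pics/s43.png

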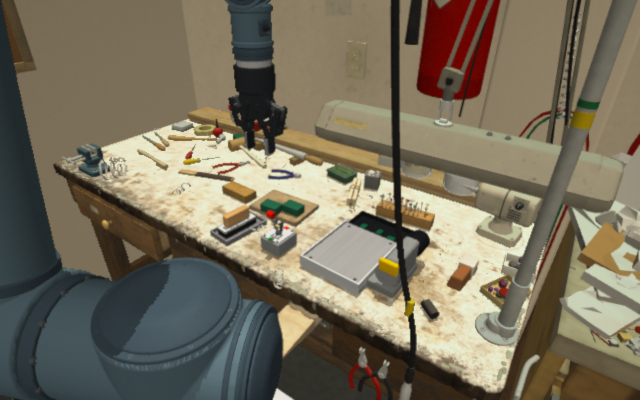

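```bash
python3 - <<'E'
from bat import *
out=[]
grab("side","side43")
for n in ("scene4","s43","s38"):
    p,im,D=load(n); hsv=cv2.cvtColor(im,cv2.COLOR_RGB2HSV); H,S=hsv[...,0].astype(int),hsv[...,1].astype(int)
    q=((H<6)|(H>174))&(S>150); q[:200]=0;q[228:]=0;q[:,:255]=0;q[:,300:]=0
    v,u=np.where(q); print(n,len(u),u.mean().round(2),v.mean().round(2),u.min(),u.max(),v.min(),v.max())
    out.append(cv2.resize(im[195:265,245:315,::-1],(350,350),interpolation=cv2.INTER_CUBIC))
cv2.imwrite("pics/z20.png",np.hstack(out[:2]))
p,_,_=load("s43")
for a in (0,.04,.08,.4,.8):
  for pull in (0,.007): 
    r=.068+pull; th=a-.4; c=np.array([.4428+r*np.sin(th),.2585-.035*r*np.sin(th),.04+r*np.cos(th)]); print(a,pull,proj(p,c).round(1))
E
```

```text
scene4 55 270.76 215.69 266 287 212 227
s43 66 271.09 214.68 266 287 210 227
s38 24 281.83 208.5 280 287 202 227
0 0 [[268.8 215.9]]
0 0.007 [[267.8 214. ]]
0.04 0 [[269.6 215. ]]
0.04 0.007 [[268.7 213.1]]
0.08 0 [[270.3 214.2]]
0.08 0.007 [[269.5 212.2]]
0.4 0 [[276.5 209.1]]
0.4 0.007 [[276.4 206.5]]
0.8 0 [[284.1 206.3]]
0.8 0.007 [[284.8 203.5]]
```

View pics/z20.png

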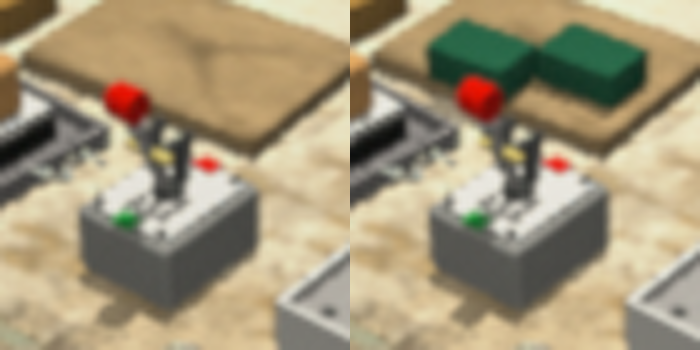

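```bash
python3 - <<'E'
from bat import *
for cam in (("scene4","s43"),("side0","side2","side43")):
  for n in cam:
    p,im,D=load(n); f=im.astype(float)
    w=np.clip(f[...,0]-np.maximum(f[...,1],f[...,2])-60,0,None)
    c=proj(p,[.417,.26,.104])[0].astype(int); 
    sub=w[c[1]-9:c[1]+8,c[0]-10:c[0]+11]; v,u=np.mgrid[0:sub.shape[0],0:sub.shape[1]]
    print(n,c,(sub*u).sum()/sub.sum()+c[0]-10,(sub*v).sum()/sub.sum()+c[1]-9,int(sub.sum()))
p,_,_=load("side43")
for a,pull in((0,0),(.04,0),(.08,0),(0,.007),(.06,.007)):
    r=.068+pull; th=a-.4; print(a,pull,proj(p,np.array([.4428+r*np.sin(th),.2585-.035*r*np.sin(th),.04+r*np.cos(th)])).round(1))
E
```

```text
scene4 [268 215] 269.3383512544803 214.13333333333333 4185
s43 [268 215] 269.9470865467009 213.45844044558697 4668
side0 [255 190] 257.5640661938534 189.39905437352246 2115
side2 [255 190] 257.62038461538464 189.5573076923077 2600
side43 [255 190] 258.0314561136479 188.76864535768647 1971
0 0 [[255.9 191.5]]
0.04 0 [[256.8 190.9]]
0.08 0 [[257.8 190.2]]
0 0.007 [[254.5 189.5]]
0.06 0.007 [[256.1 188.4]]
```

```bash
python3 -c "
from station import ctrl
print(ctrl.finish_job(), ctrl.state()['clock'])"
```

```text
the job is handed in; nothing more can be done
the job is handed in; nothing more can be done
```

I finished the whole job in order and handed it in at about 47 s on the robot's clock. The hand-in reports no verdict, so the results below are from my own camera checks.

**What I did:** I flipped the toggle to OFF and laid both blanks on the board. Two sweeps put all three offcuts in the pan. I put the scraper back in its tray, then flipped the toggle back to ON.

**Last checks:**
- **Toggle:** compared with the start pictures, the bat's grip sits about 0.03 rad from its original ON position, and its height matches a seated bat. Both bench cameras agree.
- **Blanks:** both lay flat on the board, well inside its edges, when measured just after placing. They looked the same in the final scene picture. The last wrist-camera reading of them was not usable because the fingers were in the way.
- **Offcuts:** all three are on the pan floor, about 20–30 mm past the plate's edge.
- **Scraper:** measured right after release, it was within about 1 mm of where it started.
- **Loupe, polishing bar and hardwood block:** I never touched them and they look unmoved, but I did not measure their positions again.

**What went wrong or disagreed:**
- The fingertips stand at or slightly above the reported tool position, not 19 mm ahead of it as the text says. Because of this the first grip on the bat was shallow and slipped off while I was seating it in OFF. It had still locked, and I gripped lower from then on.
- On the way back to ON, the bat lagged in the fingers and needed an extra push to reach its end.

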